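# Load the blasting cabinet and arm it with the key

### The arm

A 6-joint arm with a two-finger parallel gripper is mounted at the origin on the work surface. World frame = base frame: x ahead of the robot, y to its left, z up, the work surface at z = 0. Lengths are in m, angles in rad, forces in N, time in s.
With the tool pointing down it reaches from about 0.4 to 0.925 m from the base axis. Payload 12.5 kg.
Tool frame: the origin (TCP) lies on the centre line of the jaws, within the pads' length; the fingertips stand 8 mm ahead of it and the grasp point (between the pads) lies 11 mm behind it; z points along the fingers, y is the direction in which the jaws open and shut (so a half turn about z gives the same grasp; the last joint's range is limited). The gripper opens to 95 mm and grips with 3 to 60 N. Pads are 20 mm wide; open, the fingers measure 119 mm over their backs; the gripper's body (75 mm by 180 mm) begins 59 mm behind the grasp point.
Start: joints at [-1.391, 0.491, 1.559, -0, 1.092, -0.106], TCP at [0.176, -0.6, 0.223] pointing down, gripper open.
Joint ranges: [-3.1, 3.1], [-0.84, 2.19], [0.05, 2.79], [-1.13, 4.28], [0.06, 2.93], [-2.69, 2.69]. Speed limits (rad/s): [2.22, 2.22, 2.79, 3.14, 3.14, 3.14].

### API

Orientations are given as a unit quaternion [w, x, y, z].
In Python, from station import telemetry, viewer, env gives the robot as it stands.
- The arm moves only by the tool apply_moves, never from a script. Its argument "deltas" is a list of rows, each an object with "fingers": the finger opening in mm, from 0 to 95.1; "travel": the shift along the tool's x, y, z normalised to -1 to 1, where 1 is 0.1 m, a list of three; "rot": the turn, a rotation vector about the tool's x, y, z normalised to -1 to 1, where 1 is pi rad, a list of three. A call has exactly 8 rows; each row is the pose to reach, as a shift and turn from the pose commanded when the call began, along the tool's axes at that moment, turning the shorter way round; what a row does not reach only later rows make up. A row lasts 1/12 s, in which the tool goes at most 41.7 mm and 7.16 degrees, less where a joint would pass 70% of its speed; a pose out of reach is approached as far as the arm can. A call with a number of a shift or a turn outside -1 to 1 is refused whole. A call with a gripper value outside its range is refused whole. The fingers move at their own pace and stop on an object; "force" is the grip in N (left out, the last holds). Time passes only in rows, so rows that repeat a pose let the fingers close, or fill a call up. It gives the time, the measured TCP pose, the force and the opening at its end, in the units of the state.
- telemetry.sense(): the state, without advancing time (a new reading comes with each control period).
- viewer.grab_frame(name): name is "scene" or "side" or "wrist"; returns (picture, depth): 480x640x3 uint8, red, green, blue; 480x640 float32, m along the optical axis (not along the pixel's ray), 0 where there is no reading.
- viewer.camera_model(name): a dict with "intrinsics" (3x3 intrinsics, pixels), "world_to_cam" (4x4, takes a point from world to camera coordinates); the wrist camera has in their place "hand_eye" (4x4, takes a point from camera to tool coordinates, whose origin is the TCP and whose axes are the flange's). Camera axes: x right, y up, looking along -z (the intrinsics and any distortion apply to the point x, -y, -z); pixel columns grow to the right and rows downward; lengths in m; the calibration is good to about 2 mm. The wrist camera is an equidistant fisheye: a pixel r from the principal point sees the ray r / f radians off the axis. A picture is of the moment at which its call begins: read the wrist's pose just before it. camera_model takes no time and is no camera call.
- env.sign_off(): hands the job in, once; it reports no verdict.
The state is a dict: "time": time; "q": joint angles; "joint_vel": joint speeds; "joint_torque": joint torques, N m; "tool_pos": TCP position; "orientation": TCP orientation; "wrist_force": force on the tool from outside, world axes, zero at the start; "wrist_torque": the same for the moment, N m; "grip_width": finger opening in m.
Only numpy, scipy, OpenCV 4.12 (cv2) and the standard library are available. Lean on these libraries where they do the work, as an engineer would, in place of code of your own. Each camera call takes 0.05 s, during which the arm holds its last target. There are 200 camera calls.

### The job

Slide the blasting cabinet's shutter fully open, then put every mushroom stake on the bench through the port into the cabinet, never letting stake or gripper touch the orange rim, and lowering each one in with its whole head and shank past the rim before letting go rather than dropping it from outside. When all are in, slide the shutter fully shut, and only then take the key from its stand, push it fully home in the key switch and turn it clockwise to its stop, leaving the key there. Leave the hammer, jar and brass cup alone.

Things in the scene. Friction and masses are not known exactly. Their poses are not given: they have to be found in the camera images.
- stake0: a mushroom stake (small steel forming stake) standing shank up: round head 34 mm across and 10 mm thick at the bottom, above it a plain round shank 16 mm across up to 46 mm above the underside; 130 g. Origin: centre of the head's underside; z runs up the shank. Three to five of the five are there; absent ones read None from the start
- stake1: a mushroom stake (small steel forming stake) standing shank up: round head 34 mm across and 10 mm thick at the bottom, above it a plain round shank 16 mm across up to 46 mm above the underside; 130 g. Origin: centre of the head's underside; z runs up the shank. Three to five of the five are there; absent ones read None from the start
- stake2: a mushroom stake (small steel forming stake) standing shank up: round head 34 mm across and 10 mm thick at the bottom, above it a plain round shank 16 mm across up to 46 mm above the underside; 130 g. Origin: centre of the head's underside; z runs up the shank. Three to five of the five are there; absent ones read None from the start
- stake3: a mushroom stake (small steel forming stake) standing shank up: round head 34 mm across and 10 mm thick at the bottom, above it a plain round shank 16 mm across up to 46 mm above the underside; 130 g. Origin: centre of the head's underside; z runs up the shank. Three to five of the five are there; absent ones read None from the start
- stake4: a mushroom stake (small steel forming stake) standing shank up: round head 34 mm across and 10 mm thick at the bottom, above it a plain round shank 16 mm across up to 46 mm above the underside; 130 g. Origin: centre of the head's underside; z runs up the shank. Three to five of the five are there; absent ones read None from the start
- cabinet: the blue benchtop blasting cabinet, 240 mm deep (x), 320 mm wide (y), fixed to the bench. Origin: centre of its underside; its own -x side is the front, towards the robot. The front wall is 81 mm high; from there the face slopes up at 35 degrees to a flat glass roof 155 mm high over the rear half; the rear wall is glass too. The port is in the sloped face, near the -y end
- port (a point): centre of the rectangular port in the sloped face, level with the rim's outer surface, 121 mm over the bench. y: along its width (110 mm clear); x: up the slope (64 mm clear); z: straight out of the face, 35 degrees from vertical, leaning to the front. Rails 13 mm high run 45 mm up and down slope of it. A gripper square to the face, fingers spread along y, can go in; open it only partly in there
- port_rim: the orange frame round the port, 8 mm wide and 8 mm thick, 4 mm proud of the face; it must not be touched. Origin: 4 mm behind port, same axes
- chamber (a point): centre of the cabinet's rubber-covered inner floor, 12 mm over the bench and about 109 mm below the port; cabinet axes. The chamber is 230 mm (x) by 310 mm (y). A stake let go with its shank just past the rim falls about 55 mm onto the rubber, which is fine
- shutter (a joint): the grey shutter plate (128 x 88 x 4 mm) in rails over the port, in m: 0 = shut, 0.135 = fully open at its stop, moved along the face's +y. From 0.12 the port is clear. It drags with about 2 N and stays where it is left. It may start a little ajar
- shutter_grip (a point): point in the middle of the shutter's red handle: an upright fin 12 mm thick along y (pinch here), 40 mm along the slope, 40 mm tall out of the plate; the point lies 14 mm below its top, 26 mm above the plate. Axes as port. It moves with the shutter
- switch_box: yellow switch box 90 x 90 x 40 mm, fixed to the bench, with the round key switch on top. Origin: centre of its underside
- key_switch (a joint): angle of the round key switch (black and steel, 52 mm across, from 40 to 66 mm over the bench), in rad: 0 = off, grows clockwise seen from above, 1.2 = on, at its stop (from 1.0 counts as on). It turns with light friction (0.05 N m) and stays where it is left
- switch_slot (a point): centre of the mouth of the switch's key slot, on its top, 66 mm over the bench. The slot is 22 x 8 mm, 26 mm deep, long along this frame's x, which turns with the switch; z up
- key_stand: dark wooden block 80 x 80 x 40 mm, fixed to the bench, that holds the key upright. Origin: centre of its underside
- stand_slot (a point): centre of the mouth of the stand's slot (22 x 8 mm, 26 mm deep, long along x), 40 mm over the bench
- key: the switch key, 60 g, upright in the stand at first. Steel blade 20 x 6 mm (x, y), 22 mm long; above it a collar 30 x 16 x 4 mm that comes to rest on a slot's mouth; red grip 32 mm wide (x), 10 mm thick (y, pinch here), 26 to 68 mm above the origin. Origin: centre of the blade's lower end; z up. Either way round fits; play 1 mm a side, so the switch lags by up to 0.1 rad
- hammer: bystander: a bench hammer lying near the front of the bench. Leave it alone
- compound_jar: bystander: closed jar 56 mm across, 70 mm tall. Leave it alone
- brass_cup: bystander: brass cup 70 mm across, 80 mm tall. Leave it alone
Not all that is in view belongs to the job. What is shaped like the stake3 but blue, purple or red is not meant.

How it is judged:
On the way, in this order (a step that is already met when the one before it is completed fails the run):
1. the shutter is slid fully open (value of joint shutter above 0.12 m), for 0.2 s.
2. every stake is in the cabinet (x of stake0 in the frame of chamber between -0.115 and 0.115 m and y of stake0 in the frame of chamber between -0.155 and 0.155 m and z of stake0 in the frame of chamber between -0.01 and 0.055 m and x of stake1 in the frame of chamber between -0.115 and 0.115 m and y of stake1 in the frame of chamber between -0.155 and 0.155 m and z of stake1 in the frame of chamber between -0.01 and 0.055 m and x of stake2 in the frame of chamber between -0.115 and 0.115 m and y of stake2 in the frame of chamber between -0.155 and 0.155 m and z of stake2 in the frame of chamber between -0.01 and 0.055 m and x of stake3 in the frame of chamber between -0.115 and 0.115 m and y of stake3 in the frame of chamber between -0.155 and 0.155 m and z of stake3 in the frame of chamber between -0.01 and 0.055 m and x of stake4 in the frame of chamber between -0.115 and 0.115 m and y of stake4 in the frame of chamber between -0.155 and 0.155 m and z of stake4 in the frame of chamber between -0.01 and 0.055 m), for 0.2 s.
3. the shutter is slid shut (value of joint shutter below 0.006 m), for 0.2 s.
4. the key is fully in the switch, still off (z of key in the frame of switch_slot below -0.017 m and horizontal distance between key and switch_slot below 0.004 m and angle between key's own z axis and vertical below 0.15 rad and value of joint key_switch below 0.5 rad), for 0.1 s.
5. the key is turned to its stop (z of key in the frame of switch_slot below -0.017 m and horizontal distance between key and switch_slot below 0.004 m and angle between key's own z axis and vertical below 0.15 rad and value of joint key_switch above 1 rad), for 0.2 s.
At the end, for the whole second after the job is handed in: every stake present is in the cabinet, the shutter is shut (within 6 mm), the key sits at rest in the switch (blade at least 17 of 22 mm in) and the switch is turned at least 1.0 rad of its 1.2 rad (all of step 2 and all of step 5 and value of joint shutter below 0.006 m and linear speed of key below 0.03 m/s); the robot touches nothing.
It fails at once if the orange rim of the port is touched (more than 1 N) (contact force between port_rim and anything else above 1 N).
It fails at once if a stake is dropped from outside the port or higher (falls faster than 1.5 m/s) (linear speed of any of stake0, stake1, stake2, stake3, stake4 above 1.5 m/s).
It fails at once if the switch is turned on while the shutter is not shut (value of joint key_switch above 0.3 rad and value of joint shutter above 0.02 m).
It fails at once if the hammer, jar or cup is moved more than 30 mm (distance of any of hammer, compound_jar, brass_cup from where it was at the start of the episode above 0.03 m).
Of stake0, stake1, stake2, stake3, stake4 only 3 to 5 are there at a start; the rules pass over those that are not, and their reading is None.
At some moment in a run one of stake0, stake1, stake2, stake3, stake4 may be knocked a few centimetres aside while the robot is not near it.
It also fails if it takes over 210 s, if anything falls off the work surface, if the arm or the gripper's body presses on something with over 40 N, if the wrist force passes 120 N, or if a joint passes its speed limit or range.

## Working session

There is one attempt and no reset: what is moved stays moved. The work goes in short steps, Python scripts to look and compute and a tool call to move; the robot and the scene stay as the last step left them, time stands still between calls to the robot, and variables do not carry over. Pictures are saved under pics/ and viewed, about 12 in all and at most 16, crops included, and the job is handed in when it is done.

Besides the shell and the picture viewer there is one more tool, called after "Request:" in YAML: its name, and indented under it one key for each argument. apply_moves: Moves the arm, as the interface text tells. Scaled input: -1 to 1 covers 0.1 m each way for a shift and pi rad each way for a turn. Its arguments: {"type":"object","properties":{"deltas":{"type":"array"},"force":{"type":"number"}},"required":["deltas"]}

```bash
mkdir -p pics; ls
cat > h.py <<'E'
import numpy as np, cv2
from station import telemetry, viewer, env
from scipy.spatial.transform import Rotation as R
def grab(n,save=None):
    s=telemetry.sense(); im,d=viewer.grab_frame(n)
    if save: cv2.imwrite('pics/'+save,cv2.cvtColor(im,cv2.COLOR_RGB2BGR))
    return s,im,d
def pts(n,d,s=None):
    """world point per pixel (480x640x3)"""
    m=viewer.camera_model(n); K=np.array(m['intrinsics'])
    v,u=np.mgrid[0:480,0:640].astype(float)
    x=(u-K[0,2])/K[0,0]; y=(v-K[1,2])/K[1,1]
    if n=='wrist':
        r=np.hypot(x,y)+1e-9; t=np.tan(r); x=x/r*t; y=y/r*t
    P=np.stack([x*d,-y*d,-d],-1)
    if n=='wrist':
        H=np.array(m['hand_eye']); P=P@H[:3,:3].T+H[:3,3]
        return P@rot(s).as_matrix().T+np.array(s['tool_pos'])
    T=np.linalg.inv(np.array(m['world_to_cam'])); return P@T[:3,:3].T+T[:3,3]
def rot(s):
    q=s['orientation']; return R.from_quat([q[1],q[2],q[3],q[0]])
E
python3 - <<'E'
from h import *
for n in ['scene','side']:
    s,im,d=grab(n,n+'0.png'); np.save(n+'0.npy',pts(n,d)); print(n,(d>0).mean(), {k:np.round(v,3).tolist() for k,v in viewer.camera_model(n).items() if k!='x'})
print(s); m=viewer.camera_model('wrist'); print(m)
E
```

```text
pics
scene 0.9961067708333333 {'intrinsics': [[555.867, 0.0, 320.71], [0.0, 555.867, 241.787], [0.0, 0.0, 1.0]], 'world_to_cam': [[-0.566, 0.824, -0.007, 0.314], [-0.63, -0.428, 0.648, 0.242], [0.531, 0.371, 0.761, -1.589], [0.0, 0.0, 0.0, 1.0]]}
side 0.996123046875 {'intrinsics': [[515.59, 0.0, 306.659], [0.0, 515.59, 242.68], [0.0, 0.0, 1.0]], 'world_to_cam': [[0.996, -0.086, 0.014, -0.542], [0.052, 0.717, 0.695, -0.099], [-0.07, -0.691, 0.719, -1.163], [0.0, 0.0, 0.0, 1.0]]}
{'time': 0.05, 'q': array([-1.39061943e+00,  4.91485932e-01,  1.55947978e+00, -1.33094345e-05,
        1.09165940e+00, -1.05614879e-01]), 'joint_vel': array([ 4.41564431e-05, -2.34163473e-03, -2.33953835e-03,  9.60953151e-04,
        2.13976558e-03,  8.91037543e-04]), 'joint_torque': array([ 2.98505940e-03, -6.14229727e+01, -2.58916748e+01,  6.95003802e-02,
        4.69175878e-02, -4.30713658e-05]), 'tool_pos': array([ 0.17616459, -0.59940735,  0.22209703]), 'orientation': array([-5.15651970e-04,  9.89807174e-01,  1.42413099e-01, -2.51408069e-05]), 'wrist_force': array([-0.69290389, -0.56172042, -1.22718666]), 'wrist_torque': array([ 0.00998122,  0.08044865, -0.03477124]), 'grip_width': 0.0952482541221373}
{'intrinsics': array([[371.64829954,   0.        , 320.44325158],
       [  0.        , 371.64829954, 240.62898962],
       [  0.        ,   0.        ,   1.        ]]), 'hand_eye': array([[ 2.51233378e-04,  9.62818233e-01,  2.70149935e-01,
         7.53663097e-02],
       [ 9.99999956e-01, -2.84177338e-04,  8.28345743e-05,
         1.04019232e-03],
       [ 1.56525128e-04,  2.70149902e-01, -9.62818262e-01,
        -1.62916673e-01],
       [ 0.00000000e+00,  0.00000000e+00,  0.00000000e+00,
         1.00000000e+00]])}
```

View pics/scene0.png

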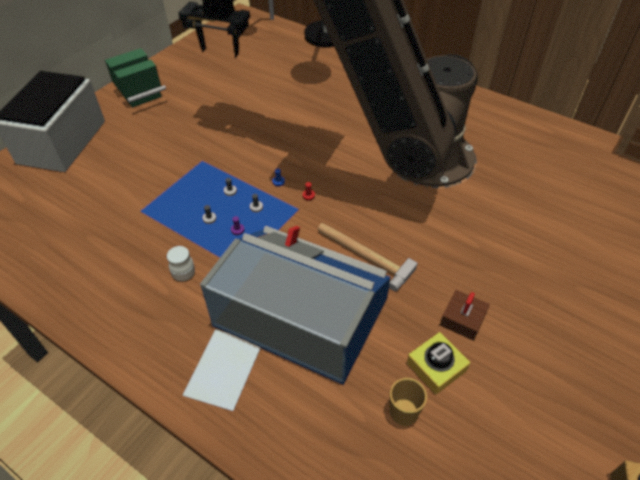

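View pics/side0.png

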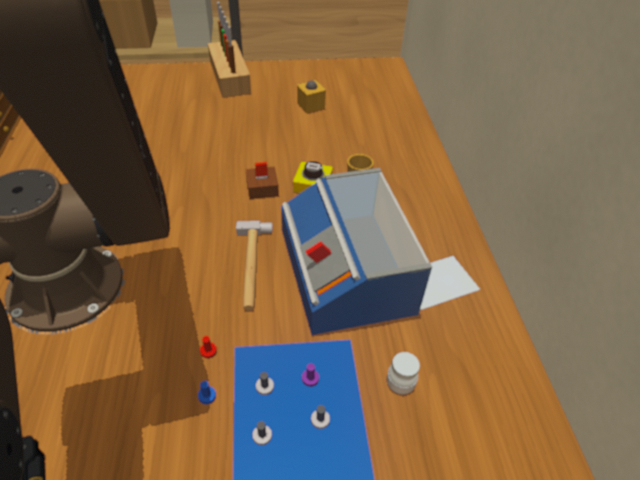

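The three steel stakes are on the mat at scene pixels (230,187), (256,204) and (209,214), with blue, red and purple decoys nearby. The shutter handle is at (292,236), and some orange rim shows, so the shutter is slightly ajar. The key and stand are at (467,305), and the switch is at (440,355).

Run:
```python
from h import *
for n in ['scene','side']:
    im=cv2.imread(f'pics/{n}0.png'); P=np.load(n+'0.npy'); hsv=cv2.cvtColor(im,cv2.COLOR_BGR2HSV)
    H,S,V=[hsv[...,i].astype(int) for i in range(3)]
    tab=(P[...,0]>0.1)&(P[...,0]<1.2)&(np.abs(P[...,1])<1)
    print(n,'bench z',np.median(P[300:400,450:500,2]) if n=='side' else np.median(P[100:140,250:300,2]))
    def cl(name,m,mn=8):
        k,l,st,c=cv2.connectedComponentsWithStats((m&tab).astype(np.uint8))
        for i in range(1,k):
            if st[i,4]>=mn:
                q=P[l==i]; print(name,st[i,4],c[i].round(),'med',np.median(q,0).round(3),'min',np.percentile(q,3,0).round(3),'max',np.percentile(q,97,0).round(3))
    cl('red',((H<6)|(H>174))&(S>170)&(V>90)&(P[...,2]>0.01))
    cl('orange',(H>8)&(H<18)&(S>200)&(V>180)&(P[...,2]>0.09))
    cl('yellow',(H>24)&(H<34)&(S>150)&(P[...,2]>0.02))
    cl('white',(S<60)&(V>120)&(P[...,2]>0.003)&(P[...,2]<0.03)&(P[...,1]<-0.1),12)
    cl('shank',(P[...,2]>0.025)&(P[...,2]<0.06)&(P[...,0]<0.85)&(P[...,1]<-0.15)&(S<120),6)
    cl('standtop',(P[...,2]>0.034)&(P[...,2]<0.046)&(P[...,1]>0.1)&(V<90),30)
    cl('switchtop',(P[...,2]>0.058)&(P[...,2]<0.072)&(P[...,1]>0.1)&(S<60),15)
    # cabinet
    cab=(P[...,2]>0.145)&(P[...,2]<0.165)&(P[...,0]>0.4)&(P[...,1]<0.4)&tab
    q=P[cab][:,:2].astype(np.float32); print('roof',cv2.minAreaRect(q))
    cab=(P[...,2]>0.03)&(P[...,2]<0.17)&(P[...,0]>0.45)&(P[...,1]<0.25)&(P[...,1]>-0.3)&(P[...,0]<0.95)&tab
    q=P[cab][:,:2].astype(np.float32); print('cab',cv2.minAreaRect(q), cv2.boxPoints(cv2.minAreaRect(q)).round(3).tolist())
```

```text
scene bench z 0.0021006217106497305
red 31 [308. 184.] med [ 0.328 -0.196  0.047] min [ 0.319 -0.206  0.04 ] max [ 0.334 -0.189  0.05 ]
red 54 [308. 194.] med [ 0.332 -0.193  0.014] min [ 0.317 -0.21   0.01 ] max [ 0.345 -0.181  0.025]
red 114 [291. 235.] med [ 0.569 -0.066  0.158] min [ 0.542 -0.074  0.141] max [ 0.584 -0.061  0.171]
red 67 [470. 299.] med [0.451 0.311 0.087] min [0.434 0.305 0.062] max [0.464 0.315 0.091]
yellow 126 [437. 372.] med [0.623 0.337 0.04 ] min [0.571 0.267 0.036] max [0.642 0.367 0.045]
white 56 [230. 190.] med [ 0.435 -0.377  0.011] min [ 0.416 -0.396  0.007] max [ 0.446 -0.365  0.016]
white 65 [256. 206.] med [ 0.443 -0.279  0.011] min [ 0.424 -0.298  0.006] max [ 0.454 -0.27   0.017]
white 65 [209. 218.] med [ 0.542 -0.355  0.011] min [ 0.524 -0.375  0.007] max [ 0.553 -0.346  0.017]
white 81 [212. 342.] med [ 0.806 -0.111  0.004] min [ 0.778 -0.121  0.003] max [ 0.836 -0.101  0.007]
shank 415 [141.  91.] med [ 0.282 -0.86   0.051] min [ 0.218 -0.967  0.034] max [ 0.329 -0.815  0.059]
shank 1033 [ 61. 145.] med [ 0.606 -0.862  0.043] min [ 0.425 -0.9
[... 3454 characters left out ...]
 0.05 ]
shank 103 [261. 428.] med [ 0.431 -0.384  0.045] min [ 0.424 -0.388  0.027] max [ 0.437 -0.375  0.049]
standtop 32 [257. 188.] med [0.435 0.27  0.037] min [0.415 0.265 0.035] max [0.457 0.274 0.041]
switchtop 132 [313. 167.] med [0.587 0.312 0.066] min [0.568 0.294 0.06 ] max [0.607 0.337 0.07 ]
roof ((0.6388446092605591, 0.0069662779569625854), (0.2319284975528717, 0.3318399488925934), 8.124314308166504)
cab ((0.6383287310600281, -0.06569963693618774), (0.2655165195465088, 0.47826212644577026), 3.6707088947296143) [[0.4909999966621399, 0.164000004529953], [0.5210000276565552, -0.31299999356269836], [0.7860000133514404, -0.29600000381469727], [0.7559999823570251, 0.1809999942779541]]
```

Run:
```python
from h import *
im=cv2.imread('pics/side0.png'); P=np.load('side0.npy'); hsv=cv2.cvtColor(im,cv2.COLOR_BGR2HSV)
H,S,V=[hsv[...,i].astype(int) for i in range(3)]
P2=np.load('scene0.npy'); im2=cv2.imread('pics/scene0.png')
# slope plane: blue slope left of rail, side view polygon
def pl(poly,P=P):
    m=np.zeros((480,640),np.uint8); cv2.fillPoly(m,[np.array(poly)],1); return P[m>0]
for poly in ([(292,210),(318,192),(330,225),(302,240)],[(310,262),(330,243),(345,265),(318,283)]):
    q=pl(poly); c=q.mean(0); u,s,v=np.linalg.svd(q-c); n=v[2]*np.sign(v[2,2]); print('plane',c.round(4),n.round(3),'tilt',np.degrees(np.arccos(n[2])).round(1),'yaw',np.degrees(np.arctan2(-n[1],-n[0])).round(1),'rms',s[2]/len(q)**.5)
for yaw in (np.radians(8.),):
    pass
# walls: -y wall (side), +y wall (scene): line fits
def line(q,name):
    vx,vy,x,y=cv2.fitLine(q[:,:2].astype(np.float32),cv2.DIST_HUBER,0,.01,.01).ravel(); print(name,x.round(4),y.round(4),'ang',np.degrees(np.arctan2(vy,vx)).round(2))
line(pl([(325,310),(415,290),(412,305),(325,322)]),'-ywall')
line(pl([(362,305),(382,300),(352,350),(345,350)],P2),'+ywall')
line(pl([(230,310),(320,350),(320,358),(230,325)],P2),'rear wall')
o=(H>8)&(H<18)&(S>200)&(V>180)&(P[...,2]>0.09)&(P[...,0]<0.7)&(P[...,1]<0)
line(P[o],'orange'); 
# orange edges
q=P[o]; line(q[q[:,1]<9],'o')
r=((H<6)|(H>174))&(S>150)&(V>60)
for nm,(x0,x1,y0,y1) in dict(h=(295,340,235,270),k=(245,280,155,185)).items():
    m=np.zeros_like(r); m[y0:y1,x0:x1]=1; q=P[m&r]; line(q,nm); print(q.min(0).round(3),q.max(0).round(3))
    if nm=='k': np.save('k.npy',q)
big=cv2.resize(im[140:330,235:435],None,fx=4,fy=3.15,interpolation=cv2.INTER_CUBIC); cv2.imwrite('pics/c1.png',big)
```

```text
plane [0.5568 0.0619 0.1208] [-0.891  0.247  0.381] tilt 67.6 yaw -15.5 rms 0.017728589487029624
plane [ 0.5744 -0.09    0.1317] [-0.766  0.469  0.44 ] tilt 63.9 yaw -31.5 rms 0.013711938536878207
-ywall 0.6951 -0.1491 ang 8.51
+ywall 0.6383 0.1632 ang 8.29
rear wall 0.7575 -0.0164 ang -81.7
orange 0.5861 -0.1352 ang 10.66
o 0.5861 -0.1352 ang 10.66
h 0.5637 -0.073 ang 9.4
[ 0.464 -0.779  0.122] [ 0.584 -0.064  0.912]
k 0.4473 0.3071 ang 4.3
[0.435 0.3   0.048] [0.462 0.314 0.089]
```

View pics/c1.png

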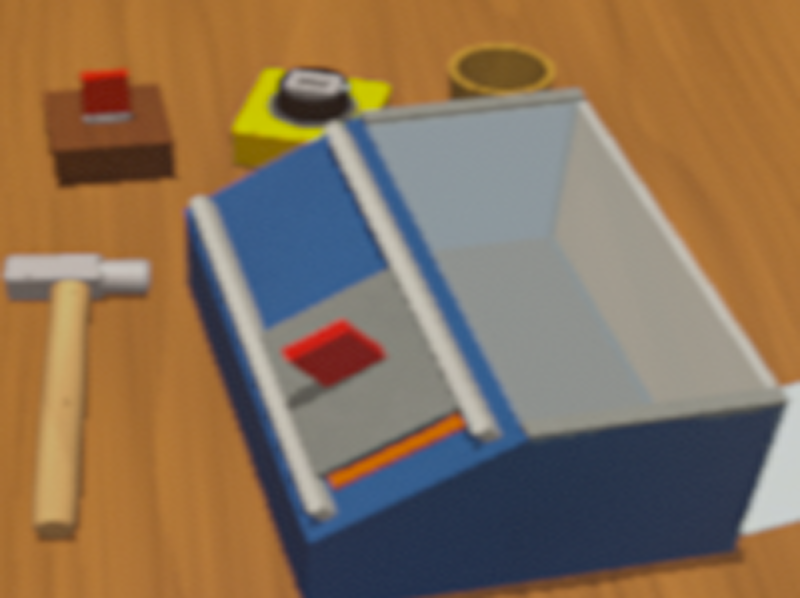

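Shutter handle and orange strip are located: the shutter is about 1 cm ajar and the cabinet yaw is about 8.4°.

```bash
cat > plan.py <<'E'
from h import *
YAW=np.radians(8.4); ex=np.array([np.cos(YAW),np.sin(YAW),0]); ey=np.array([-np.sin(YAW),np.cos(YAW),0]); ez=np.array([0,0,1.])
t=np.radians(35); n=-np.sin(t)*ex+np.cos(t)*ez; up=np.cos(t)*ex+np.sin(t)*ez
FACE=R.from_matrix(np.stack([np.cross(-ey,-n),-ey,-n],1))
def DOWN(a):  # tool down, tool y at world angle a
    y=np.array([np.cos(a),np.sin(a),0]); z=-ez; return R.from_matrix(np.stack([np.cross(y,z),y,z],1))
def plan(targets,start=None):
    """targets: (pos, Rotation, label); prints one delta per call"""
    if start is None: s=telemetry.sense(); p,r=np.array(s['tool_pos']),rot(s)
    else: p,r=start
    for tp,tr,lab in targets:
        tp=np.array(tp,float); tr=tr or r
        for _ in range(20):
            d=r.inv().apply(tp-p)/0.1; w=(r.inv()*tr).as_rotvec()/np.pi
            k=max(1,np.abs(d).max()/0.95,np.linalg.norm(w)/0.3)
            d2=np.round(d/k,3); w2=np.round((r.inv()*(r*R.from_rotvec(w*np.pi/k))).as_rotvec()/np.pi,4)
            print(lab,'travel',(d2+0).tolist(),'rot',(w2+0).tolist())
            p=p+r.apply(d2*0.1); r=r*R.from_rotvec(w2*np.pi)
            if k==1: break
    print('end',p.round(4))
E
python3 - <<'E'
from plan import *
plan([(.4704*ex-.150*ey+.245*ez,FACE,'standoff')])
E
```

```text
standoff travel [0.95, -0.877, -0.048] rot [-0.003, 0.0414, 0.0091]
standoff travel [0.95, -0.931, 0.068] rot [-0.003, 0.0426, 0.0094]
standoff travel [0.897, -0.95, 0.181] rot [-0.003, 0.0423, 0.0093]
standoff travel [0.814, -0.95, 0.279] rot [-0.0029, 0.0411, 0.0091]
standoff travel [0.485, -0.636, 0.243] rot [-0.002, 0.0267, 0.0059]
end [ 0.4873 -0.0796  0.245 ]
```

Request:
apply_moves:
  deltas:
    - {"fingers": 50,"travel": [0.32,-0.29,-0.02],"rot": [-0.001,0.014,0.003]}
    - {"fingers": 50,"travel": [0.64,-0.58,-0.03],"rot": [-0.002,0.028,0.006]}
    - {"fingers": 50,"travel": [0.95,-0.877,-0.048],"rot": [-0.003,0.0414,0.0091]}
    - {"fingers": 50,"travel": [0.95,-0.877,-0.048],"rot": [-0.003,0.0414,0.0091]}
    - {"fingers": 50,"travel": [0.95,-0.877,-0.048],"rot": [-0.003,0.0414,0.0091]}
    - {"fingers": 50,"travel": [0.95,-0.877,-0.048],"rot": [-0.003,0.0414,0.0091]}
    - {"fingers": 50,"travel": [0.95,-0.877,-0.048],"rot": [-0.003,0.0414,0.0091]}
    - {"fingers": 50,"travel": [0.95,-0.877,-0.048],"rot": [-0.003,0.0414,0.0091]}

```text
time: 0.77
tool_pos: [0.2422, -0.4897, 0.2271]
orientation: [-0.005, 0.99, 0.128, 0.065]
wrist_force: [-0.3, -0.1, 0.1]
grip_width: 0.0512
```

Request:
apply_moves:
  deltas:
    - {"fingers": 50,"travel": [0.95,-0.931,0.068],"rot": [-0.003,0.0426,0.0094]}
    - {"fingers": 50,"travel": [0.95,-0.931,0.068],"rot": [-0.003,0.0426,0.0094]}
    - {"fingers": 50,"travel": [0.95,-0.931,0.068],"rot": [-0.003,0.0426,0.0094]}
    - {"fingers": 50,"travel": [0.95,-0.931,0.068],"rot": [-0.003,0.0426,0.0094]}
    - {"fingers": 50,"travel": [0.95,-0.931,0.068],"rot": [-0.003,0.0426,0.0094]}
    - {"fingers": 50,"travel": [0.95,-0.931,0.068],"rot": [-0.003,0.0426,0.0094]}
    - {"fingers": 50,"travel": [0.95,-0.931,0.068],"rot": [-0.003,0.0426,0.0094]}
    - {"fingers": 50,"travel": [0.95,-0.931,0.068],"rot": [-0.003,0.0426,0.0094]}

```text
time: 1.43
tool_pos: [0.3105, -0.3758, 0.2321]
orientation: [-0.009, 0.985, 0.112, 0.131]
wrist_force: [1.2, 0.4, 0.1]
grip_width: 0.0501
```

Request:
apply_moves:
  deltas:
    - {"fingers": 50,"travel": [0.897,-0.95,0.181],"rot": [-0.003,0.0423,0.0093]}
    - {"fingers": 50,"travel": [0.897,-0.95,0.181],"rot": [-0.003,0.0423,0.0093]}
    - {"fingers": 50,"travel": [0.897,-0.95,0.181],"rot": [-0.003,0.0423,0.0093]}
    - {"fingers": 50,"travel": [0.897,-0.95,0.181],"rot": [-0.003,0.0423,0.0093]}
    - {"fingers": 50,"travel": [0.897,-0.95,0.181],"rot": [-0.003,0.0423,0.0093]}
    - {"fingers": 50,"travel": [0.897,-0.95,0.181],"rot": [-0.003,0.0423,0.0093]}
    - {"fingers": 50,"travel": [0.897,-0.95,0.181],"rot": [-0.003,0.0423,0.0093]}
    - {"fingers": 50,"travel": [0.897,-0.95,0.181],"rot": [-0.003,0.0423,0.0093]}

```text
time: 2.1
tool_pos: [0.3783, -0.2629, 0.2371]
orientation: [-0.014, 0.976, 0.096, 0.197]
wrist_force: [-0.5, -0.2, 1.0]
grip_width: 0.0499
```

Request:
apply_moves:
  deltas:
    - {"fingers": 50,"travel": [0.814,-0.95,0.279],"rot": [-0.0029,0.0411,0.0091]}
    - {"fingers": 50,"travel": [0.814,-0.95,0.279],"rot": [-0.0029,0.0411,0.0091]}
    - {"fingers": 50,"travel": [0.814,-0.95,0.279],"rot": [-0.0029,0.0411,0.0091]}
    - {"fingers": 50,"travel": [0.814,-0.95,0.279],"rot": [-0.0029,0.0411,0.0091]}
    - {"fingers": 50,"travel": [0.814,-0.95,0.279],"rot": [-0.0029,0.0411,0.0091]}
    - {"fingers": 50,"travel": [0.814,-0.95,0.279],"rot": [-0.0029,0.0411,0.0091]}
    - {"fingers": 50,"travel": [0.814,-0.95,0.279],"rot": [-0.0029,0.0411,0.0091]}
    - {"fingers": 50,"travel": [0.814,-0.95,0.279],"rot": [-0.0029,0.0411,0.0091]}

```text
time: 2.77
tool_pos: [0.4441, -0.1531, 0.2419]
orientation: [-0.018, 0.962, 0.08, 0.26]
wrist_force: [-1.1, -0.4, 0.5]
grip_width: 0.05
```

Request:
apply_moves:
  deltas:
    - {"fingers": 50,"travel": [0.485,-0.636,0.243],"rot": [-0.002,0.0267,0.0059]}
    - {"fingers": 50,"travel": [0.485,-0.636,0.243],"rot": [-0.002,0.0267,0.0059]}
    - {"fingers": 50,"travel": [0.485,-0.636,0.243],"rot": [-0.002,0.0267,0.0059]}
    - {"fingers": 50,"travel": [0.485,-0.636,0.243],"rot": [-0.002,0.0267,0.0059]}
    - {"fingers": 50,"travel": [0.485,-0.636,0.243],"rot": [-0.002,0.0267,0.0059]}
    - {"fingers": 50,"travel": [0.485,-0.636,0.243],"rot": [-0.002,0.0267,0.0059]}
    - {"fingers": 50,"travel": [0.485,-0.636,0.243],"rot": [-0.002,0.0267,0.0059]}
    - {"fingers": 50,"travel": [0.485,-0.636,0.243],"rot": [-0.002,0.0267,0.0059]}

```text
time: 3.43
tool_pos: [0.4871, -0.0812, 0.245]
orientation: [-0.021, 0.951, 0.069, 0.3]
wrist_force: [-0.3, -1.0, -0.1]
grip_width: 0.0503
```

Run:
```python
from plan import *
s,im,d=grab('wrist','w1.png'); P=pts('wrist',d,s); np.save('w1.npy',P); print(s['time'],s['tool_pos'],(FACE.inv()*rot(s)).magnitude(),s['grip_width'])
hsv=cv2.cvtColor(im,cv2.COLOR_RGB2HSV); H,S,V=[hsv[...,i].astype(int) for i in range(3)]
C=P@np.stack([up,ey,n]).T  # slope coords
def rep(nm,m):
    q=C[m]; print(nm,len(q),'med',np.median(q,0).round(4),'lo',np.percentile(q,2,0).round(4),'hi',np.percentile(q,98,0).round(4))
ok=(d>0)&(P[...,2]>0.08)&(P[...,2]<0.2)
rep('red',ok&((H<6)|(H>174))&(S>150)&(V>60))
rep('orange',ok&(H>8)&(H<20)&(S>200)&(V>120))
port=.557*ex-.160*ey+.121*ez; print('port est',np.round([up@port,ey@port,n@port],4))
q=P[ok&(S<60)&(C[...,2]<n@port+.012)&(C[...,2]>n@port-.006)&(abs(C[...,1]+.15)<.06)&(abs(C[...,0]-up@port)<.04)]
c=q.mean(0);v=np.linalg.svd(q-c)[2][2];v*=np.sign(v[2]);print('plate',len(q),v.round(3),n.round(3),(c@n).round(4))
```

```text
3.4333 [ 0.48710003 -0.08124461  0.24504178] 0.002791352016824675 0.05034881308754368
red 1031 med [ 0.528  -0.1503 -0.175 ] lo [ 0.4423 -0.1577 -0.2175] hi [ 0.5481  0.2387 -0.1733]
orange 584 med [ 0.5295 -0.2205 -0.2204] lo [ 0.4897 -0.2234 -0.2219] hi [ 0.5657 -0.2175 -0.2189]
port est [ 0.5257 -0.16   -0.2204]
plate 11436 [-0.568 -0.083  0.819] [-0.567 -0.084  0.819] -0.2145
```

View pics/w1.png

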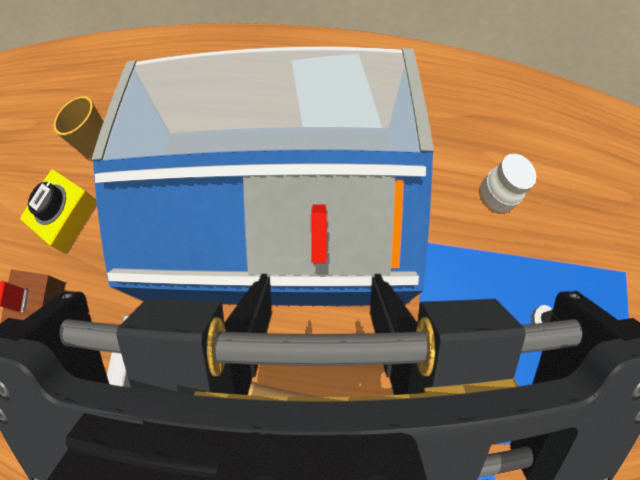

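The wrist view shows the handle at (319,234), the orange rim strip at (398,225), and the plate and rails clear, with the gripper square to the face.

Run:
```python
from plan import *
A=.528*up-.1503*ey
plan([(A-.150*n,FACE,'pre'),(A-.197*n,FACE,'in'),(A-.197*n+.0605*ey,FACE,'open1'),(A-.197*n+.121*ey,FACE,'open2'),(A-.10*n+.121*ey,FACE,'out')])
```

```text
pre travel [0.024, -0.012, 0.811] rot [0.0007, 0.0, -0.0003]
in travel [0.0, 0.0, 0.47] rot [0.0, 0.0, 0.0]
open1 travel [0.0, -0.605, 0.0] rot [0.0, 0.0, 0.0]
open2 travel [0.0, -0.605, 0.0] rot [0.0, 0.0, 0.0]
out travel [0.0, 0.0, -0.95] rot [0.0, 0.0, 0.0]
out travel [0.0, 0.0, -0.02] rot [0.0, 0.0, 0.0]
end [0.4889 0.0426 0.2209]
```

Request:
apply_moves:
  deltas:
    - {"fingers": 50,"travel": [0.024,-0.012,0.3],"rot": [0.0007,0,0]}
    - {"fingers": 50,"travel": [0.024,-0.012,0.6],"rot": [0.0007,0,0]}
    - {"fingers": 50,"travel": [0.024,-0.012,0.811],"rot": [0.0007,0,0]}
    - {"fingers": 50,"travel": [0.024,-0.012,0.811],"rot": [0.0007,0,0]}
    - {"fingers": 50,"travel": [0.024,-0.012,0.811],"rot": [0.0007,0,0]}
    - {"fingers": 50,"travel": [0.024,-0.012,0.811],"rot": [0.0007,0,0]}
    - {"fingers": 50,"travel": [0.024,-0.012,0.811],"rot": [0.0007,0,0]}
    - {"fingers": 50,"travel": [0.024,-0.012,0.811],"rot": [0.0007,0,0]}
  force: 20

```text
time: 4.15
tool_pos: [0.535, -0.072, 0.1812]
orientation: [-0.022, 0.951, 0.07, 0.301]
wrist_force: [0.3, 0.5, 0.6]
grip_width: 0.0502
```

Request:
apply_moves:
  deltas:
    - {"fingers": 50,"travel": [0,0,0.15],"rot": [0,0,0]}
    - {"fingers": 50,"travel": [0,0,0.3],"rot": [0,0,0]}
    - {"fingers": 50,"travel": [0,0,0.47],"rot": [0,0,0]}
    - {"fingers": 50,"travel": [0,0,0.47],"rot": [0,0,0]}
    - {"fingers": 5,"travel": [0,0,0.47],"rot": [0,0,0]}
    - {"fingers": 5,"travel": [0,0,0.47],"rot": [0,0,0]}
    - {"fingers": 5,"travel": [0,0,0.47],"rot": [0,0,0]}
    - {"fingers": 5,"travel": [0,0,0.47],"rot": [0,0,0]}

```text
time: 4.82
tool_pos: [0.5617, -0.0678, 0.1424]
orientation: [-0.022, 0.951, 0.07, 0.3]
wrist_force: [0.8, -0.1, 0.3]
grip_width: 0.0287
```

Request:
apply_moves:
  deltas:
    - {"fingers": 5,"travel": [0,0,0],"rot": [0,0,0]}
    - {"fingers": 5,"travel": [0,0,0],"rot": [0,0,0]}
    - {"fingers": 5,"travel": [0,-0.1,0],"rot": [0,0,0]}
    - {"fingers": 5,"travel": [0,-0.2,0],"rot": [0,0,0]}
    - {"fingers": 5,"travel": [0,-0.3,0],"rot": [0,0,0]}
    - {"fingers": 5,"travel": [0,-0.4,0],"rot": [0,0,0]}
    - {"fingers": 5,"travel": [0,-0.5,0],"rot": [0,0,0]}
    - {"fingers": 5,"travel": [0,-0.6,0],"rot": [0,0,0]}

```text
time: 5.48
tool_pos: [0.5534, -0.0084, 0.1419]
orientation: [-0.022, 0.951, 0.07, 0.3]
wrist_force: [5.0, -2.0, -2.2]
grip_width: 0.0122
```

Request:
apply_moves:
  deltas:
    - {"fingers": 5,"travel": [0,-0.1,0],"rot": [0,0,0]}
    - {"fingers": 5,"travel": [0,-0.2,0],"rot": [0,0,0]}
    - {"fingers": 5,"travel": [0,-0.3,0],"rot": [0,0,0]}
    - {"fingers": 5,"travel": [0,-0.4,0],"rot": [0,0,0]}
    - {"fingers": 5,"travel": [0,-0.5,0],"rot": [0,0,0]}
    - {"fingers": 5,"travel": [0,-0.57,0],"rot": [0,0,0]}
    - {"fingers": 5,"travel": [0,-0.61,0],"rot": [0,0,0]}
    - {"fingers": 5,"travel": [0,-0.61,0],"rot": [0,0,0]}

```text
time: 6.15
tool_pos: [0.5446, 0.0528, 0.1419]
orientation: [-0.023, 0.951, 0.071, 0.3]
wrist_force: [4.3, 2.6, -2.4]
grip_width: 0.0117
```

Request:
apply_moves:
  deltas:
    - {"fingers": 40,"travel": [0,0,0],"rot": [0,0,0]}
    - {"fingers": 40,"travel": [0,0,0],"rot": [0,0,0]}
    - {"fingers": 40,"travel": [0,0,0],"rot": [0,0,0]}
    - {"fingers": 40,"travel": [0,0,0],"rot": [0,0,0]}
    - {"fingers": 40,"travel": [0,0,-0.2],"rot": [0,0,0]}
    - {"fingers": 40,"travel": [0,0,-0.5],"rot": [0,0,0]}
    - {"fingers": 40,"travel": [0,0,-0.95],"rot": [0,0,0]}
    - {"fingers": 40,"travel": [0,0,-0.95],"rot": [0,0,0]}

```text
time: 6.82
tool_pos: [0.513, 0.0501, 0.1896]
orientation: [-0.028, 0.95, 0.072, 0.302]
wrist_force: [0.2, -0.2, 0.7]
grip_width: 0.0399
```

Request:
apply_moves:
  deltas:
    - {"fingers": 40,"travel": [0,0.3,0],"rot": [0,0,0]}
    - {"fingers": 40,"travel": [0,0.6,0],"rot": [0,0,0]}
    - {"fingers": 40,"travel": [0,0.95,0],"rot": [0,0,0]}
    - {"fingers": 40,"travel": [0,0.95,0],"rot": [0,0,0]}
    - {"fingers": 40,"travel": [0,0.95,0],"rot": [0,0,0]}
    - {"fingers": 40,"travel": [0,0.95,0],"rot": [0,0,0]}
    - {"fingers": 40,"travel": [0,0.95,0],"rot": [0,0,0]}
    - {"fingers": 40,"travel": [0,0.95,0],"rot": [0,0,0]}

```text
time: 7.48
tool_pos: [0.5279, -0.0424, 0.1883]
orientation: [-0.028, 0.95, 0.073, 0.302]
wrist_force: [0.7, -0.4, -0.6]
grip_width: 0.0402
```

```bash
cat >> plan.py <<'E'
def masks(n,name):
    s,im,d=grab(n,name); P=pts(n,d,s); hsv=cv2.cvtColor(im,cv2.COLOR_RGB2HSV); H,S,V=[hsv[...,i].astype(int) for i in range(3)]
    return s,d,P,P@np.stack([up,ey,n_]).T,H,S,V
n_=n
def rep(nm,q): print(nm,len(q),*( [] if not len(q) else ['med',np.median(q,0).round(4),'lo',np.percentile(q,2,0).round(4),'hi',np.percentile(q,98,0).round(4)]))
def stakes(name='sd.png'):
    s,d,P,C,H,S,V=masks('side',name)
    m=(S<60)&(V>100)&(P[...,2]>.003)&(P[...,2]<.03)&(P[...,1]<-.15)&(P[...,0]<.64)&(P[...,0]>.25)
    k,l,st,c=cv2.connectedComponentsWithStats(m.astype(np.uint8))
    for i in range(1,k):
        if st[i,4]>25:
            q=P[l==i]; a,b=np.percentile(q,2,0),np.percentile(q,98,0); print('stake',st[i,4],c[i].round(),((a+b)/2).round(4),(b-a).round(3))
E
python3 - <<'E'
from plan import *
s,d,P,C,H,S,V=masks('wrist','w2.png'); print(s['time'],s['tool_pos'],s['wrist_force'])
ok=(d>0)&(P[...,2]>0.08)&(P[...,2]<0.2)&(abs(C[...,0]-.528)<.06)&(C[...,1]<.1)
rep('red',C[ok&((H<6)|(H>174))&(S>150)&(V>60)])
o=ok&(H>8)&(H<20)&(S>200)&(V>120)&(abs(C[...,2]+.2204)<.003); rep('orange',C[o])
rep('plate',C[ok&(S<60)&(abs(C[...,2]+.2145)<.003)&(abs(C[...,0]-.528)<.03)])
stakes('sd1.png')
E
```

```text
7.4833 [ 0.52785951 -0.04243536  0.18832308] [ 0.71699807 -0.37625511 -0.58922519]
red 2240 med [ 0.5325 -0.0339 -0.1811] lo [ 0.512  -0.0349 -0.2106] hi [ 0.5482 -0.024  -0.1737]
orange 4994 med [ 0.5481 -0.1448 -0.2205] lo [ 0.4895 -0.2227 -0.2224] hi [ 0.5675 -0.0995 -0.2192]
plate 10618 med [ 0.5329 -0.0439 -0.2146] lo [ 0.4996 -0.091  -0.216 ] hi [ 0.5571  0.0328 -0.2133]
stake 180 [264. 387.] [ 0.4378 -0.2861  0.0135] [0.031 0.028 0.019]
stake 194 [320. 420.] [ 0.537  -0.3615  0.0132] [0.032 0.028 0.017]
stake 207 [262. 436.] [ 0.4302 -0.3832  0.0136] [0.031 0.027 0.019]
```

View pics/w2.png

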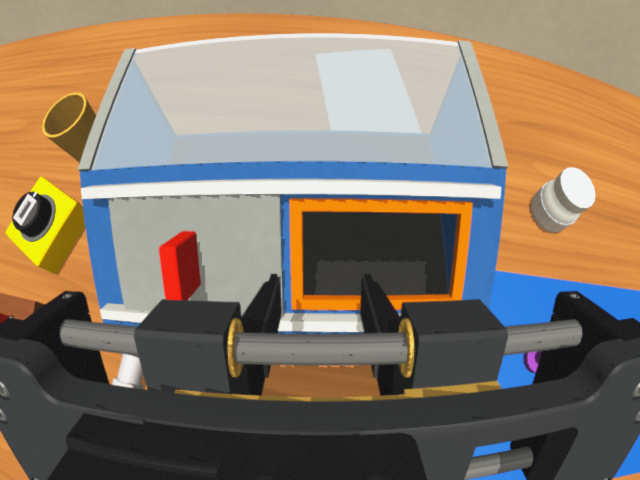

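The port is fully uncovered: the rim spans columns 288–470 and rows 200–308, and the handle sits to the left at (180,265). Shutter is at about 0.132 m. Next, stake B.

```bash
cat >> plan.py <<'E'
PORT=.5283*up-.161*ey-.2205*n
DN=DOWN(np.arctan2(-ey[1],-ey[0]))
def cycle(x,y,dy=0,start=None):
    print('port',PORT.round(4))
    plan([(PORT+.13*n,FACE,'back'),([x,y,.17],DN,'over'),([x,y,.08],DN,'d1'),([x,y,.022],DN,'d2'),('close') and ([x,y,.11],DN,'up1'),([x,y,.2],DN,'up2'),
      (PORT+dy*ey+.09*n,FACE,'pre'),(PORT+dy*ey+.02*n,FACE,'in1'),(PORT+dy*ey-.048*n,FACE,'in2'),(PORT+dy*ey+.03*n,FACE,'out1'),(PORT+dy*ey+.10*n,FACE,'out2')],start)
E
python3 -c "
from plan import *
cycle(.4385,-.2855,-.015)"
```

```text
port [ 0.5768 -0.0776  0.1224]
back travel [-0.024, 0.41, -0.518] rot [-0.0042, -0.0016, 0.0007]
over travel [-0.561, 0.95, -0.025] rot [0.0, -0.0996, 0.0]
over travel [-0.516, 0.906, 0.142] rot [-0.0001, -0.0949, 0.0]
d1 travel [0.0, -0.001, 0.9] rot [0.0, 0.0, 0.0]
d2 travel [0.0, 0.0, 0.58] rot [0.0, 0.0, 0.0]
up1 travel [0.0, 0.0, -0.88] rot [0.0, 0.0, 0.0]
up2 travel [0.0, 0.001, -0.9] rot [0.0, 0.0, 0.0]
pre travel [0.644, -0.95, 0.021] rot [0.0, 0.1083, 0.0]
pre travel [0.476, -0.755, 0.187] rot [0.0, 0.0862, 0.0]
in1 travel [0.0, -0.001, 0.7] rot [0.0, 0.0, 0.0]
in2 travel [0.0, 0.0, 0.68] rot [0.0, 0.0, 0.0]
out1 travel [0.0, 0.0, -0.78] rot [0.0, 0.0, 0.0]
out2 travel [0.0, 0.001, -0.7] rot [0.0, 0.0, 0.0]
end [ 0.5222 -0.1008  0.2043]
```

Request:
apply_moves:
  deltas:
    - {"fingers": 45,"travel": [-0.02,0.2,-0.25],"rot": [-0.0042,-0.0016,0.0007]}
    - {"fingers": 45,"travel": [-0.024,0.41,-0.518],"rot": [-0.0042,-0.0016,0.0007]}
    - {"fingers": 45,"travel": [-0.024,0.41,-0.518],"rot": [-0.0042,-0.0016,0.0007]}
    - {"fingers": 45,"travel": [-0.024,0.41,-0.518],"rot": [-0.0042,-0.0016,0.0007]}
    - {"fingers": 45,"travel": [-0.024,0.41,-0.518],"rot": [-0.0042,-0.0016,0.0007]}
    - {"fingers": 45,"travel": [-0.024,0.41,-0.518],"rot": [-0.0042,-0.0016,0.0007]}
    - {"fingers": 45,"travel": [-0.024,0.41,-0.518],"rot": [-0.0042,-0.0016,0.0007]}
    - {"fingers": 45,"travel": [-0.024,0.41,-0.518],"rot": [-0.0042,-0.0016,0.0007]}

```text
time: 8.25
tool_pos: [0.503, -0.0886, 0.2282]
orientation: [-0.022, 0.951, 0.07, 0.3]
wrist_force: [0.8, 0.1, 0.2]
grip_width: 0.0449
```

Request:
apply_moves:
  deltas:
    - {"fingers": 45,"travel": [-0.2,0.3,-0.01],"rot": [0,-0.033,0]}
    - {"fingers": 45,"travel": [-0.38,0.64,-0.02],"rot": [0,-0.066,0]}
    - {"fingers": 45,"travel": [-0.561,0.95,-0.025],"rot": [0,-0.0996,0]}
    - {"fingers": 45,"travel": [-0.561,0.95,-0.025],"rot": [0,-0.0996,0]}
    - {"fingers": 45,"travel": [-0.561,0.95,-0.025],"rot": [0,-0.0996,0]}
    - {"fingers": 45,"travel": [-0.561,0.95,-0.025],"rot": [0,-0.0996,0]}
    - {"fingers": 45,"travel": [-0.561,0.95,-0.025],"rot": [0,-0.0996,0]}
    - {"fingers": 45,"travel": [-0.561,0.95,-0.025],"rot": [0,-0.0996,0]}

```text
time: 8.92
tool_pos: [0.4697, -0.1891, 0.1986]
orientation: [-0.011, 0.986, 0.072, 0.148]
wrist_force: [-0.1, 0.7, -0.3]
grip_width: 0.0451
```

Request:
apply_moves:
  deltas:
    - {"fingers": 45,"travel": [-0.2,0.3,0.05],"rot": [0,-0.033,0]}
    - {"fingers": 45,"travel": [-0.36,0.6,0.1],"rot": [0,-0.066,0]}
    - {"fingers": 45,"travel": [-0.516,0.906,0.142],"rot": [0,-0.095,0]}
    - {"fingers": 45,"travel": [-0.516,0.906,0.142],"rot": [0,-0.095,0]}
    - {"fingers": 45,"travel": [-0.516,0.906,0.142],"rot": [0,-0.095,0]}
    - {"fingers": 45,"travel": [-0.516,0.906,0.142],"rot": [0,-0.095,0]}
    - {"fingers": 45,"travel": [-0.516,0.906,0.142],"rot": [0,-0.095,0]}
    - {"fingers": 45,"travel": [-0.516,0.906,0.142],"rot": [0,-0.095,0]}

```text
time: 9.58
tool_pos: [0.4382, -0.2853, 0.1705]
orientation: [-0.0, 0.997, 0.073, 0.0]
wrist_force: [-0.1, -0.6, 0.5]
grip_width: 0.0449
```

Run:
```python
from plan import *
s,d,P,C,H,S,V=masks('wrist','w3.png'); print(s['time'],s['tool_pos'],(DN.inv()*rot(s)).magnitude())
m=(d>0)&(S<70)&(V>90)&(P[...,2]>.003)&(P[...,2]<.02)&(P[...,1]<-.15)&(P[...,0]<.64)
k,l,st,c=cv2.connectedComponentsWithStats(m.astype(np.uint8))
for i in range(1,k):
    if st[i,4]>60: q=P[l==i]; a,b=np.percentile(q,1,0),np.percentile(q,99,0); print(st[i,4],c[i].round(),((a+b)/2).round(4),(b-a).round(3))
```

```text
9.5833 [ 0.43823656 -0.28531817  0.17046608] 0.0009450392090016295
691 [416. 128.] [ 0.5382 -0.3588  0.0104] [0.031 0.029 0.01 ]
682 [320. 219.] [ 0.4407 -0.2858  0.0111] [0.029 0.032 0.012]
648 [418. 243.] [ 0.4315 -0.3813  0.009 ] [0.033 0.031 0.01 ]
```

View pics/w3.png

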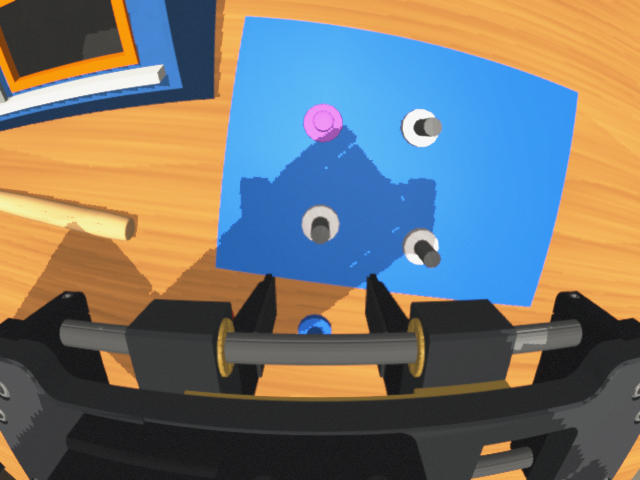

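The three stakes appear at (320,225), (420,128) and (420,246), with the purple decoy at (323,122). The gripper is aligned over stake B.

Request:
apply_moves:
  deltas:
    - {"fingers": 45,"travel": [0,0,0.3],"rot": [0,0,0]}
    - {"fingers": 45,"travel": [0,0,0.6],"rot": [0,0,0]}
    - {"fingers": 45,"travel": [0.01,0,0.9],"rot": [0,0,0]}
    - {"fingers": 45,"travel": [0.01,0,0.9],"rot": [0,0,0]}
    - {"fingers": 45,"travel": [0.01,0,0.9],"rot": [0,0,0]}
    - {"fingers": 45,"travel": [0.01,0,0.9],"rot": [0,0,0]}
    - {"fingers": 45,"travel": [0.01,0,0.9],"rot": [0,0,0]}
    - {"fingers": 45,"travel": [0.01,0,0.9],"rot": [0,0,0]}
  force: 30

```text
time: 10.3
tool_pos: [0.4397, -0.2866, 0.0816]
orientation: [0.001, 0.997, 0.073, 0.001]
wrist_force: [0.4, 0.2, -0.4]
grip_width: 0.0451
```

Request:
apply_moves:
  deltas:
    - {"fingers": 45,"travel": [0,0,0.2],"rot": [0,0,0]}
    - {"fingers": 45,"travel": [0,0,0.4],"rot": [0,0,0]}
    - {"fingers": 45,"travel": [0,0,0.58],"rot": [0,0,0]}
    - {"fingers": 45,"travel": [0,0,0.58],"rot": [0,0,0]}
    - {"fingers": 8,"travel": [0,0,0.58],"rot": [0,0,0]}
    - {"fingers": 8,"travel": [0,0,0.58],"rot": [0,0,0]}
    - {"fingers": 8,"travel": [0,0,0.58],"rot": [0,0,0]}
    - {"fingers": 8,"travel": [0,0,0.58],"rot": [0,0,0]}

```text
time: 10.97
tool_pos: [0.4395, -0.2865, 0.0231]
orientation: [0.001, 0.997, 0.072, 0.0]
wrist_force: [-0.9, -0.0, -0.2]
grip_width: 0.0237
```

Request:
apply_moves:
  deltas:
    - {"fingers": 8,"travel": [0,0,0],"rot": [0,0,0]}
    - {"fingers": 8,"travel": [0,0,0],"rot": [0,0,0]}
    - {"fingers": 8,"travel": [0,0,0],"rot": [0,0,0]}
    - {"fingers": 8,"travel": [0,0,-0.2],"rot": [0,0,0]}
    - {"fingers": 8,"travel": [0,0,-0.5],"rot": [0,0,0]}
    - {"fingers": 8,"travel": [0,0,-0.88],"rot": [0,0,0]}
    - {"fingers": 8,"travel": [0,0,-0.88],"rot": [0,0,0]}
    - {"fingers": 8,"travel": [0,0,-0.88],"rot": [0,0,0]}

```text
time: 11.63
tool_pos: [0.4398, -0.2867, 0.1117]
orientation: [0.001, 0.997, 0.072, 0.001]
wrist_force: [-0.8, -0.4, -2.0]
grip_width: 0.0157
```

Request:
apply_moves:
  deltas:
    - {"fingers": 8,"travel": [0,0,-0.3],"rot": [0,0,0]}
    - {"fingers": 8,"travel": [0,0,-0.6],"rot": [0,0,0]}
    - {"fingers": 8,"travel": [0,0,-0.9],"rot": [0,0,0]}
    - {"fingers": 8,"travel": [0,0,-0.9],"rot": [0,0,0]}
    - {"fingers": 8,"travel": [0,0,-0.9],"rot": [0,0,0]}
    - {"fingers": 8,"travel": [0,0,-0.9],"rot": [0,0,0]}
    - {"fingers": 8,"travel": [0,0,-0.9],"rot": [0,0,0]}
    - {"fingers": 8,"travel": [0,0,-0.9],"rot": [0,0,0]}

```text
time: 12.3
tool_pos: [0.4388, -0.2859, 0.1984]
orientation: [-0.001, 0.997, 0.072, -0.001]
wrist_force: [1.2, 0.6, -0.8]
grip_width: 0.0157
```

Request:
apply_moves:
  deltas:
    - {"fingers": 8,"travel": [0.16,-0.24,0],"rot": [0,0.027,0]}
    - {"fingers": 8,"travel": [0.32,-0.48,0],"rot": [0,0.054,0]}
    - {"fingers": 8,"travel": [0.48,-0.72,0.01],"rot": [0,0.081,0]}
    - {"fingers": 8,"travel": [0.644,-0.95,0.021],"rot": [0,0.1083,0]}
    - {"fingers": 8,"travel": [0.644,-0.95,0.021],"rot": [0,0.1083,0]}
    - {"fingers": 8,"travel": [0.644,-0.95,0.021],"rot": [0,0.1083,0]}
    - {"fingers": 8,"travel": [0.644,-0.95,0.021],"rot": [0,0.1083,0]}
    - {"fingers": 8,"travel": [0.644,-0.95,0.021],"rot": [0,0.1083,0]}

```text
time: 12.97
tool_pos: [0.4894, -0.1837, 0.1976]
orientation: [-0.012, 0.983, 0.071, 0.168]
wrist_force: [-0.6, -0.3, -0.7]
grip_width: 0.0154
```

Run:
```python
from plan import *
s=telemetry.sense(); print(s['time'],s['tool_pos'],s['grip_width'],s['wrist_force'])
dy=-.015
plan([(PORT+dy*ey+.09*n,FACE,'pre')])
```

```text
12.9667 [ 0.48935568 -0.18371723  0.19764568] 0.015359108714102671 [-0.62637868 -0.32707479 -0.70453796]
pre travel [0.468, -0.773, 0.181] rot [0.0003, 0.0866, -0.0005]
end [ 0.5278 -0.1     0.1961]
```

Request:
apply_moves:
  deltas:
    - {"fingers": 8,"travel": [0.12,-0.2,0.05],"rot": [0,0.022,0]}
    - {"fingers": 8,"travel": [0.24,-0.4,0.1],"rot": [0,0.043,0]}
    - {"fingers": 8,"travel": [0.36,-0.6,0.14],"rot": [0,0.065,0]}
    - {"fingers": 8,"travel": [0.468,-0.773,0.181],"rot": [0,0.0866,0]}
    - {"fingers": 8,"travel": [0.468,-0.773,0.181],"rot": [0,0.0866,0]}
    - {"fingers": 8,"travel": [0.468,-0.773,0.181],"rot": [0,0.0866,0]}
    - {"fingers": 8,"travel": [0.468,-0.773,0.181],"rot": [0,0.0866,0]}
    - {"fingers": 8,"travel": [0.468,-0.773,0.181],"rot": [0,0.0866,0]}

```text
time: 13.63
tool_pos: [0.528, -0.1, 0.1965]
orientation: [-0.022, 0.951, 0.069, 0.3]
wrist_force: [-0.2, 0.4, -2.4]
grip_width: 0.0154
```

Run:
```python
from plan import *
s,d,P,C,H,S,V=masks('side','sd2.png'); print(s['time'],s['tool_pos'],(FACE.inv()*rot(s)).as_rotvec())
cv2.imwrite('pics/c2.png',cv2.resize(cv2.imread('pics/sd2.png')[160:400,200:480],None,fx=2.5,fy=2.5,interpolation=cv2.INTER_CUBIC))
p=np.array(s['tool_pos'])-PORT; print('rel port slope,y,n',(p@up).round(4),(p@ey).round(4),(p@n).round(4))
D=(P-np.array(s['tool_pos']))@rot(s).as_matrix()
m=(S<70)&(abs(D[...,0])<.025)&(abs(D[...,1])<.025)&(D[...,2]>.008)&(D[...,2]<.03); rep('head in tool',D[m])
```

```text
13.6333 [ 0.52798949 -0.10002964  0.1965117 ] [-0.00122559  0.00055079  0.00137257]
rel port slope,y,n 0.0003 -0.0151 0.0903
head in tool 118 med [0.0069 0.0093 0.0115] lo [-0.0137 -0.0126  0.0087] hi [0.0165 0.0163 0.0204]
```

View pics/c2.png

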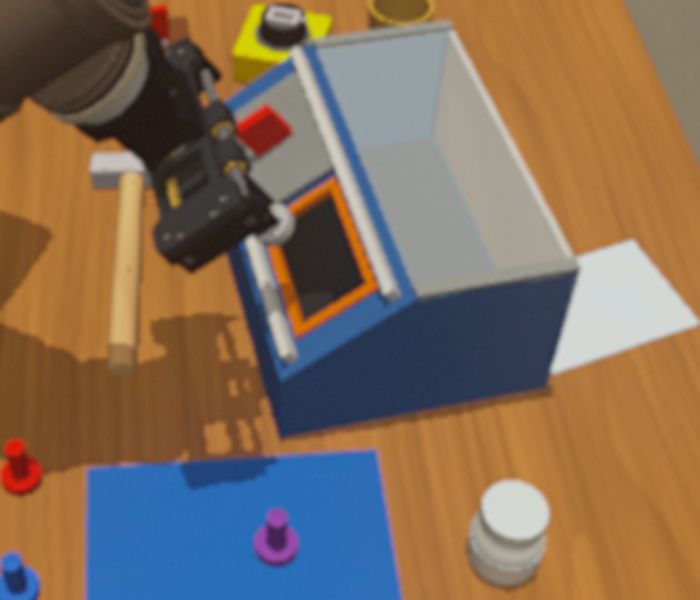

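The held stake's head is centred in the tool at crop (278,220), in line with the port; offsets match. Lowering in.

Request:
apply_moves:
  deltas:
    - {"fingers": 8,"travel": [0,0,0.14],"rot": [0,0,0]}
    - {"fingers": 8,"travel": [0,0,0.28],"rot": [0,0,0]}
    - {"fingers": 8,"travel": [0,0,0.42],"rot": [0,0,0]}
    - {"fingers": 8,"travel": [0,0,0.56],"rot": [0,0,0]}
    - {"fingers": 8,"travel": [0,0,0.7],"rot": [0,0,0]}
    - {"fingers": 8,"travel": [0,0,0.7],"rot": [0,0,0]}
    - {"fingers": 8,"travel": [0,0,0.7],"rot": [0,0,0]}
    - {"fingers": 8,"travel": [0,0,0.7],"rot": [0,0,0]}

```text
time: 14.35
tool_pos: [0.5673, -0.0937, 0.1396]
orientation: [-0.022, 0.951, 0.069, 0.301]
wrist_force: [-0.4, -0.1, -1.4]
grip_width: 0.0155
```

Request:
apply_moves:
  deltas:
    - {"fingers": 8,"travel": [0,0,0.14],"rot": [0,0,0]}
    - {"fingers": 8,"travel": [0,0,0.28],"rot": [0,0,0]}
    - {"fingers": 8,"travel": [0,0,0.42],"rot": [0,0,0]}
    - {"fingers": 8,"travel": [0,0,0.56],"rot": [0,0,0]}
    - {"fingers": 8,"travel": [0,0,0.68],"rot": [0,0,0]}
    - {"fingers": 8,"travel": [0,0,0.68],"rot": [0,0,0]}
    - {"fingers": 8,"travel": [0,0,0.68],"rot": [0,0,0]}
    - {"fingers": 8,"travel": [0,0,0.68],"rot": [0,0,0]}

```text
time: 15.02
tool_pos: [0.6059, -0.0879, 0.0844]
orientation: [-0.022, 0.951, 0.069, 0.301]
wrist_force: [-0.5, 0.4, -0.3]
grip_width: 0.0152
```

Request:
apply_moves:
  deltas:
    - {"fingers": 34,"travel": [0,0,0],"rot": [0,0,0]}
    - {"fingers": 34,"travel": [0,0,0],"rot": [0,0,0]}
    - {"fingers": 34,"travel": [0,0,0],"rot": [0,0,0]}
    - {"fingers": 34,"travel": [0,0,0],"rot": [0,0,0]}
    - {"fingers": 34,"travel": [0,0,0],"rot": [0,0,0]}
    - {"fingers": 34,"travel": [0,0,-0.2],"rot": [0,0,0]}
    - {"fingers": 34,"travel": [0,0,-0.4],"rot": [0,0,0]}
    - {"fingers": 34,"travel": [0,0,-0.6],"rot": [0,0,0]}

```text
time: 15.68
tool_pos: [0.5714, -0.0926, 0.1327]
orientation: [-0.022, 0.951, 0.069, 0.3]
wrist_force: [-0.3, 0.3, 0.4]
grip_width: 0.0338
```

Request:
apply_moves:
  deltas:
    - {"fingers": 34,"travel": [0,0,-0.3],"rot": [0,0,0]}
    - {"fingers": 34,"travel": [0,0,-0.6],"rot": [0,0,0]}
    - {"fingers": 34,"travel": [0,0,-0.9],"rot": [0,0,0]}
    - {"fingers": 34,"travel": [0,0,-0.9],"rot": [0,0,0]}
    - {"fingers": 34,"travel": [0,0,-0.9],"rot": [0,0,0]}
    - {"fingers": 34,"travel": [0,0,-0.9],"rot": [0,0,0]}
    - {"fingers": 34,"travel": [0,0,-0.9],"rot": [0,0,0]}
    - {"fingers": 34,"travel": [0,0,-0.9],"rot": [0,0,0]}

```text
time: 16.35
tool_pos: [0.5211, -0.0999, 0.2051]
orientation: [-0.022, 0.951, 0.069, 0.3]
wrist_force: [-0.1, -0.4, -0.5]
grip_width: 0.034
```

Run:
```python
from plan import *
s,d,P,C,H,S,V=masks('wrist','w4.png'); print(s['time'],s['tool_pos'],s['grip_width'])
stakes('sd3.png')
cycle(.4310,-.3825,.012)
```

```text
16.35 [ 0.52106971 -0.09994058  0.20510461] 0.03396735954312269
stake 193 [320. 420.] [ 0.5369 -0.3614  0.0127] [0.031 0.027 0.016]
stake 209 [262. 436.] [ 0.4302 -0.383   0.012 ] [0.031 0.028 0.016]
port [ 0.5768 -0.0776  0.1224]
back travel [0.003, -0.14, -0.286] rot [-0.0001, 0.0001, -0.0005]
over travel [-0.431, 0.95, -0.059] rot [0.0, -0.0659, 0.0]
over travel [-0.434, 0.95, 0.032] rot [0.0, -0.0659, 0.0]
over travel [-0.398, 0.904, 0.114] rot [0.0, -0.0627, 0.0]
d1 travel [0.0, 0.0, 0.9] rot [0.0, 0.0, 0.0]
d2 travel [0.0, 0.0, 0.58] rot [0.0, 0.0, 0.0]
up1 travel [0.0, 0.0, -0.88] rot [0.0, 0.0, 0.0]
up2 travel [0.0, 0.0, -0.9] rot [0.0, 0.0, 0.0]
pre travel [0.445, -0.95, 0.013] rot [0.0, 0.0632, 0.0]
pre travel [0.434, -0.95, 0.1] rot [0.0, 0.0632, 0.0]
pre travel [0.406, -0.95, 0.184] rot [0.0, 0.0632, 0.0]
pre travel [0.029, -0.074, 0.02] rot [0.0, 0.0049, 0.0]
in1 travel [0.0, 0.0, 0.7] rot [0.0, 0.0, 0.0]
in2 travel [-0.001, 0.0, 0.68] rot [0.0, 0.0, 0.0]
out1 travel [0.001, 0.0, -0.78] rot [0.0, 0.0, 0.0]
out2 travel [0.0, 0.0, -0.7] rot [0.0, 0.0, 0.0]
end [ 0.5183 -0.0741  0.2044]
```

View pics/w4.png

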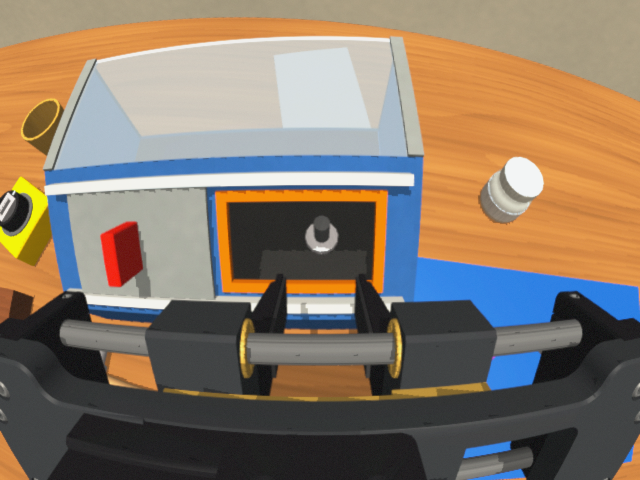

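The first stake stands inside, at (321,235) through the port. Next is stake A, which hasn't moved.

Request:
apply_moves:
  deltas:
    - {"fingers": 45,"travel": [0,-0.14,-0.286],"rot": [0,0,0]}
    - {"fingers": 45,"travel": [0,-0.14,-0.286],"rot": [0,0,0]}
    - {"fingers": 45,"travel": [0,-0.14,-0.286],"rot": [0,0,0]}
    - {"fingers": 45,"travel": [0,-0.14,-0.286],"rot": [0,0,0]}
    - {"fingers": 45,"travel": [0,-0.14,-0.286],"rot": [0,0,0]}
    - {"fingers": 45,"travel": [0,-0.14,-0.286],"rot": [0,0,0]}
    - {"fingers": 45,"travel": [0,-0.14,-0.286],"rot": [0,0,0]}
    - {"fingers": 45,"travel": [0,-0.14,-0.286],"rot": [0,0,0]}

```text
time: 17.12
tool_pos: [0.5027, -0.0888, 0.2292]
orientation: [-0.022, 0.951, 0.069, 0.3]
wrist_force: [0.3, -0.1, 0.1]
grip_width: 0.0452
```

Request:
apply_moves:
  deltas:
    - {"fingers": 45,"travel": [-0.22,0.48,-0.03],"rot": [0,-0.033,0]}
    - {"fingers": 45,"travel": [-0.431,0.95,-0.059],"rot": [0,-0.0659,0]}
    - {"fingers": 45,"travel": [-0.431,0.95,-0.059],"rot": [0,-0.0659,0]}
    - {"fingers": 45,"travel": [-0.431,0.95,-0.059],"rot": [0,-0.0659,0]}
    - {"fingers": 45,"travel": [-0.431,0.95,-0.059],"rot": [0,-0.0659,0]}
    - {"fingers": 45,"travel": [-0.431,0.95,-0.059],"rot": [0,-0.0659,0]}
    - {"fingers": 45,"travel": [-0.431,0.95,-0.059],"rot": [0,-0.0659,0]}
    - {"fingers": 45,"travel": [-0.431,0.95,-0.059],"rot": [0,-0.0659,0]}

```text
time: 17.78
tool_pos: [0.478, -0.1872, 0.2098]
orientation: [-0.015, 0.977, 0.071, 0.201]
wrist_force: [-0.0, -1.0, -0.5]
grip_width: 0.0449
```

Request:
apply_moves:
  deltas:
    - {"fingers": 45,"travel": [-0.22,0.48,0.016],"rot": [0,-0.033,0]}
    - {"fingers": 45,"travel": [-0.434,0.95,0.032],"rot": [0,-0.0659,0]}
    - {"fingers": 45,"travel": [-0.434,0.95,0.032],"rot": [0,-0.0659,0]}
    - {"fingers": 45,"travel": [-0.434,0.95,0.032],"rot": [0,-0.0659,0]}
    - {"fingers": 45,"travel": [-0.434,0.95,0.032],"rot": [0,-0.0659,0]}
    - {"fingers": 45,"travel": [-0.434,0.95,0.032],"rot": [0,-0.0659,0]}
    - {"fingers": 45,"travel": [-0.434,0.95,0.032],"rot": [0,-0.0659,0]}
    - {"fingers": 45,"travel": [-0.434,0.95,0.032],"rot": [0,-0.0659,0]}

```text
time: 18.45
tool_pos: [0.4537, -0.2868, 0.1901]
orientation: [-0.007, 0.992, 0.073, 0.099]
wrist_force: [0.6, 0.2, -0.8]
grip_width: 0.0447
```

Request:
apply_moves:
  deltas:
    - {"fingers": 45,"travel": [-0.2,0.45,0.06],"rot": [0,-0.032,0]}
    - {"fingers": 45,"travel": [-0.398,0.904,0.114],"rot": [0,-0.0627,0]}
    - {"fingers": 45,"travel": [-0.398,0.904,0.114],"rot": [0,-0.0627,0]}
    - {"fingers": 45,"travel": [-0.398,0.904,0.114],"rot": [0,-0.0627,0]}
    - {"fingers": 45,"travel": [-0.398,0.904,0.114],"rot": [0,-0.0627,0]}
    - {"fingers": 45,"travel": [-0.398,0.904,0.114],"rot": [0,-0.0627,0]}
    - {"fingers": 45,"travel": [-0.398,0.904,0.114],"rot": [0,-0.0627,0]}
    - {"fingers": 45,"travel": [-0.398,0.904,0.114],"rot": [0,-0.0627,0]}

```text
time: 19.12
tool_pos: [0.4304, -0.3817, 0.1712]
orientation: [0.0, 0.997, 0.073, 0.001]
wrist_force: [-0.2, 1.0, 0.0]
grip_width: 0.0445
```

```bash
cat >> plan.py <<'E'
def wstakes(name):
    s,d,P,C,H,S,V=masks('wrist',name); print(s['time'],s['tool_pos'],(DN.inv()*rot(s)).magnitude())
    m=(d>0)&(S<70)&(V>90)&(P[...,2]>.003)&(P[...,2]<.02)&(P[...,1]<-.15)&(P[...,0]<.64)
    k,l,st,c=cv2.connectedComponentsWithStats(m.astype(np.uint8))
    for i in range(1,k):
        if st[i,4]>60: q=P[l==i]; a,b=np.percentile(q,1,0),np.percentile(q,99,0); print(st[i,4],c[i].round(),((a+b)/2).round(4),(b-a).round(3))
def place(x,y,dy,start=None):
    plan([([x,y,.08],DN,'d1'),([x,y,.022],DN,'d2'),([x,y,.11],DN,'up1'),([x,y,.2],DN,'up2'),
      (PORT+dy*ey+.09*n,FACE,'pre'),(PORT+dy*ey+.02*n,FACE,'in1'),(PORT+dy*ey-.048*n,FACE,'in2')],start)
E
python3 - <<'E'
from plan import *
wstakes('w5.png'); place(.431,-.3823,.02)
E
```

```text
19.1167 [ 0.43038208 -0.38172081  0.17116866] 0.001872530210947029
778 [313. 102.] [ 0.5381 -0.3605  0.0108] [0.032 0.032 0.008]
674 [320. 219.] [ 0.433  -0.3819  0.0101] [0.03  0.031 0.011]
d1 travel [0.004, 0.005, 0.911] rot [0.0001, -0.0005, -0.0002]
d2 travel [0.0, 0.0, 0.58] rot [0.0, 0.0, 0.0]
up1 travel [0.0, 0.0, -0.88] rot [0.0, 0.0, 0.0]
up2 travel [0.0, 0.0, -0.9] rot [0.0, 0.0, 0.0]
pre travel [0.434, -0.95, 0.012] rot [0.0, 0.0615, 0.0]
pre travel [0.423, -0.95, 0.096] rot [0.0, 0.0615, 0.0]
pre travel [0.397, -0.95, 0.175] rot [0.0, 0.0616, 0.0]
pre travel [0.057, -0.152, 0.039] rot [0.0, 0.0098, 0.0]
in1 travel [0.0, 0.0, 0.7] rot [0.0, 0.0, 0.0]
in2 travel [0.0, 0.0, 0.68] rot [0.0, 0.0, 0.0]
end [ 0.6011 -0.0538  0.0831]
```

Request:
apply_moves:
  deltas:
    - {"fingers": 45,"travel": [0,0,0.3],"rot": [0,0,0]}
    - {"fingers": 45,"travel": [0.01,0.005,0.6],"rot": [0,0,0]}
    - {"fingers": 45,"travel": [0.014,0.005,0.91],"rot": [0,0,0]}
    - {"fingers": 45,"travel": [0.014,0.005,0.91],"rot": [0,0,0]}
    - {"fingers": 45,"travel": [0.014,0.005,0.91],"rot": [0,0,0]}
    - {"fingers": 45,"travel": [0.014,0.005,0.91],"rot": [0,0,0]}
    - {"fingers": 45,"travel": [0.014,0.005,0.91],"rot": [0,0,0]}
    - {"fingers": 45,"travel": [0.014,0.005,0.91],"rot": [0,0,0]}

```text
time: 19.83
tool_pos: [0.4323, -0.3834, 0.0814]
orientation: [0.001, 0.997, 0.073, 0.001]
wrist_force: [-0.1, -0.3, 0.2]
grip_width: 0.0451
```

Request:
apply_moves:
  deltas:
    - {"fingers": 45,"travel": [0,0,0.2],"rot": [0,0,0]}
    - {"fingers": 45,"travel": [0,0,0.4],"rot": [0,0,0]}
    - {"fingers": 45,"travel": [0,0,0.58],"rot": [0,0,0]}
    - {"fingers": 45,"travel": [0,0,0.58],"rot": [0,0,0]}
    - {"fingers": 8,"travel": [0,0,0.58],"rot": [0,0,0]}
    - {"fingers": 8,"travel": [0,0,0.58],"rot": [0,0,0]}
    - {"fingers": 8,"travel": [0,0,0.58],"rot": [0,0,0]}
    - {"fingers": 8,"travel": [0,0,0.58],"rot": [0,0,0]}

```text
time: 20.5
tool_pos: [0.4322, -0.3833, 0.0228]
orientation: [0.001, 0.997, 0.072, 0.001]
wrist_force: [-0.9, -0.8, -0.1]
grip_width: 0.0238
```

Request:
apply_moves:
  deltas:
    - {"fingers": 8,"travel": [0,0,0],"rot": [0,0,0]}
    - {"fingers": 8,"travel": [0,0,0],"rot": [0,0,0]}
    - {"fingers": 8,"travel": [0,0,0],"rot": [0,0,0]}
    - {"fingers": 8,"travel": [0,0,-0.2],"rot": [0,0,0]}
    - {"fingers": 8,"travel": [0,0,-0.5],"rot": [0,0,0]}
    - {"fingers": 8,"travel": [0,0,-0.88],"rot": [0,0,0]}
    - {"fingers": 8,"travel": [0,0,-0.88],"rot": [0,0,0]}
    - {"fingers": 8,"travel": [0,0,-0.88],"rot": [0,0,0]}

```text
time: 21.17
tool_pos: [0.4323, -0.3835, 0.1115]
orientation: [0.001, 0.997, 0.073, 0.002]
wrist_force: [0.2, -0.2, -1.7]
grip_width: 0.0153
```

Request:
apply_moves:
  deltas:
    - {"fingers": 8,"travel": [0,0,-0.3],"rot": [0,0,0]}
    - {"fingers": 8,"travel": [0,0,-0.6],"rot": [0,0,0]}
    - {"fingers": 8,"travel": [0,0,-0.9],"rot": [0,0,0]}
    - {"fingers": 8,"travel": [0,0,-0.9],"rot": [0,0,0]}
    - {"fingers": 8,"travel": [0,0,-0.9],"rot": [0,0,0]}
    - {"fingers": 8,"travel": [0,0,-0.9],"rot": [0,0,0]}
    - {"fingers": 8,"travel": [0,0,-0.9],"rot": [0,0,0]}
    - {"fingers": 8,"travel": [0,0,-0.9],"rot": [0,0,0]}

```text
time: 21.83
tool_pos: [0.4313, -0.3826, 0.198]
orientation: [-0.001, 0.997, 0.072, -0.0]
wrist_force: [-0.0, -0.6, -0.7]
grip_width: 0.0154
```

Request:
apply_moves:
  deltas:
    - {"fingers": 8,"travel": [0.14,-0.32,0],"rot": [0,0.02,0]}
    - {"fingers": 8,"travel": [0.29,-0.64,0.01],"rot": [0,0.041,0]}
    - {"fingers": 8,"travel": [0.434,-0.95,0.012],"rot": [0,0.0615,0]}
    - {"fingers": 8,"travel": [0.434,-0.95,0.012],"rot": [0,0.0615,0]}
    - {"fingers": 8,"travel": [0.434,-0.95,0.012],"rot": [0,0.0615,0]}
    - {"fingers": 8,"travel": [0.434,-0.95,0.012],"rot": [0,0.0615,0]}
    - {"fingers": 8,"travel": [0.434,-0.95,0.012],"rot": [0,0.0615,0]}
    - {"fingers": 8,"travel": [0.434,-0.95,0.012],"rot": [0,0.0615,0]}

```text
time: 22.5
tool_pos: [0.4609, -0.2835, 0.1981]
orientation: [-0.007, 0.993, 0.072, 0.096]
wrist_force: [-0.6, 0.4, -1.5]
grip_width: 0.0152
```

Request:
apply_moves:
  deltas:
    - {"fingers": 8,"travel": [0.14,-0.32,0.03],"rot": [0,0.02,0]}
    - {"fingers": 8,"travel": [0.28,-0.64,0.06],"rot": [0,0.041,0]}
    - {"fingers": 8,"travel": [0.423,-0.95,0.096],"rot": [0,0.0615,0]}
    - {"fingers": 8,"travel": [0.423,-0.95,0.096],"rot": [0,0.0615,0]}
    - {"fingers": 8,"travel": [0.423,-0.95,0.096],"rot": [0,0.0615,0]}
    - {"fingers": 8,"travel": [0.423,-0.95,0.096],"rot": [0,0.0615,0]}
    - {"fingers": 8,"travel": [0.423,-0.95,0.096],"rot": [0,0.0615,0]}
    - {"fingers": 8,"travel": [0.423,-0.95,0.096],"rot": [0,0.0615,0]}

```text
time: 23.17
tool_pos: [0.4902, -0.1835, 0.1972]
orientation: [-0.014, 0.979, 0.071, 0.192]
wrist_force: [0.7, 0.6, -1.2]
grip_width: 0.0156
```

Run:
```python
from plan import *
print(telemetry.sense()['grip_width']); dy=.02
plan([(PORT+dy*ey+.09*n,FACE,'pre'),(PORT+dy*ey+.02*n,FACE,'in1'),(PORT+dy*ey-.048*n,FACE,'in2')])
```

```text
0.015615012886091927
pre travel [0.382, -0.95, 0.166] rot [0.0004, 0.0603, -0.0006]
pre travel [0.063, -0.173, 0.042] rot [0.0, 0.0109, -0.0001]
in1 travel [0.0, 0.0, 0.7] rot [0.0, 0.0, 0.0]
in2 travel [0.0, 0.0, 0.68] rot [0.0, 0.0, 0.0]
end [ 0.6011 -0.0538  0.0831]
```

Request:
apply_moves:
  deltas:
    - {"fingers": 8,"travel": [0.13,-0.32,0.05],"rot": [0,0.02,0]}
    - {"fingers": 8,"travel": [0.25,-0.64,0.11],"rot": [0,0.04,0]}
    - {"fingers": 8,"travel": [0.382,-0.95,0.166],"rot": [0.0004,0.0603,-0.0006]}
    - {"fingers": 8,"travel": [0.382,-0.95,0.166],"rot": [0.0004,0.0603,-0.0006]}
    - {"fingers": 8,"travel": [0.382,-0.95,0.166],"rot": [0.0004,0.0603,-0.0006]}
    - {"fingers": 8,"travel": [0.382,-0.95,0.166],"rot": [0.0004,0.0603,-0.0006]}
    - {"fingers": 8,"travel": [0.382,-0.95,0.166],"rot": [0.0004,0.0603,-0.0006]}
    - {"fingers": 8,"travel": [0.382,-0.95,0.166],"rot": [0.0004,0.0603,-0.0006]}

```text
time: 23.83
tool_pos: [0.5178, -0.0835, 0.1965]
orientation: [-0.021, 0.956, 0.07, 0.284]
wrist_force: [0.5, -0.2, -1.3]
grip_width: 0.0156
```

Request:
apply_moves:
  deltas:
    - {"fingers": 8,"travel": [0.063,-0.173,0.042],"rot": [0,0.0109,0]}
    - {"fingers": 8,"travel": [0.063,-0.173,0.042],"rot": [0,0.0109,0]}
    - {"fingers": 8,"travel": [0.063,-0.173,0.042],"rot": [0,0.0109,0]}
    - {"fingers": 8,"travel": [0.063,-0.173,0.042],"rot": [0,0.0109,0]}
    - {"fingers": 8,"travel": [0.063,-0.173,0.042],"rot": [0,0.0109,0]}
    - {"fingers": 8,"travel": [0.063,-0.173,0.042],"rot": [0,0.0109,0]}
    - {"fingers": 8,"travel": [0.063,-0.173,0.042],"rot": [0,0.0109,0]}
    - {"fingers": 8,"travel": [0.063,-0.173,0.042],"rot": [0,0.0109,0]}

```text
time: 24.5
tool_pos: [0.5225, -0.0644, 0.1963]
orientation: [-0.022, 0.951, 0.07, 0.3]
wrist_force: [-0.0, -0.2, -0.2]
grip_width: 0.0154
```

Request:
apply_moves:
  deltas:
    - {"fingers": 8,"travel": [0,0,0.14],"rot": [0,0,0]}
    - {"fingers": 8,"travel": [0,0,0.28],"rot": [0,0,0]}
    - {"fingers": 8,"travel": [0,0,0.42],"rot": [0,0,0]}
    - {"fingers": 8,"travel": [0,0,0.56],"rot": [0,0,0]}
    - {"fingers": 8,"travel": [0,0,0.7],"rot": [0,0,0]}
    - {"fingers": 8,"travel": [0,0,0.7],"rot": [0,0,0]}
    - {"fingers": 8,"travel": [0,0,0.7],"rot": [0,0,0]}
    - {"fingers": 8,"travel": [0,0,0.7],"rot": [0,0,0]}

```text
time: 25.17
tool_pos: [0.5619, -0.0583, 0.1392]
orientation: [-0.022, 0.951, 0.07, 0.3]
wrist_force: [-0.0, 0.2, -1.0]
grip_width: 0.0158
```

Request:
apply_moves:
  deltas:
    - {"fingers": 8,"travel": [0,0,0.14],"rot": [0,0,0]}
    - {"fingers": 8,"travel": [0,0,0.28],"rot": [0,0,0]}
    - {"fingers": 8,"travel": [0,0,0.42],"rot": [0,0,0]}
    - {"fingers": 8,"travel": [0,0,0.56],"rot": [0,0,0]}
    - {"fingers": 8,"travel": [0,0,0.68],"rot": [0,0,0]}
    - {"fingers": 8,"travel": [0,0,0.68],"rot": [0,0,0]}
    - {"fingers": 8,"travel": [0,0,0.68],"rot": [0,0,0]}
    - {"fingers": 8,"travel": [0,0,0.68],"rot": [0,0,0]}

```text
time: 25.83
tool_pos: [0.6005, -0.0526, 0.0841]
orientation: [-0.022, 0.951, 0.07, 0.3]
wrist_force: [-0.6, -0.1, -1.3]
grip_width: 0.0158
```

Request:
apply_moves:
  deltas:
    - {"fingers": 30,"travel": [0,0,0],"rot": [0,0,0]}
    - {"fingers": 30,"travel": [0,0,0],"rot": [0,0,0]}
    - {"fingers": 30,"travel": [0,0,0],"rot": [0,0,0]}
    - {"fingers": 30,"travel": [0,0,0],"rot": [0,0,0]}
    - {"fingers": 30,"travel": [0,0,0],"rot": [0,0,0]}
    - {"fingers": 30,"travel": [0,0,-0.2],"rot": [0,0,0]}
    - {"fingers": 30,"travel": [0,0,-0.4],"rot": [0,0,0]}
    - {"fingers": 30,"travel": [0,0,-0.6],"rot": [0,0,0]}

```text
time: 26.5
tool_pos: [0.566, -0.0575, 0.1325]
orientation: [-0.022, 0.951, 0.07, 0.299]
wrist_force: [0.6, 1.0, -0.3]
grip_width: 0.0301
```

Request:
apply_moves:
  deltas:
    - {"fingers": 30,"travel": [0,0,-0.3],"rot": [0,0,0]}
    - {"fingers": 30,"travel": [0,0,-0.6],"rot": [0,0,0]}
    - {"fingers": 30,"travel": [0,0,-0.9],"rot": [0,0,0]}
    - {"fingers": 30,"travel": [0,0,-0.9],"rot": [0,0,0]}
    - {"fingers": 30,"travel": [0,0,-0.9],"rot": [0,0,0]}
    - {"fingers": 30,"travel": [0,0,-0.9],"rot": [0,0,0]}
    - {"fingers": 30,"travel": [0,0,-0.9],"rot": [0,0,0]}
    - {"fingers": 30,"travel": [0,0,-0.9],"rot": [0,0,0]}

```text
time: 27.17
tool_pos: [0.5159, -0.065, 0.2049]
orientation: [-0.023, 0.951, 0.07, 0.299]
wrist_force: [-0.4, -0.0, -1.0]
grip_width: 0.0303
```

Run:
```python
from plan import *
s,d,P,C,H,S,V=masks('wrist','w6.png'); print(s['time'],s['tool_pos'],s['grip_width'])
stakes('sd4.png')
plan([([.537,-.361,.17],DN,'over')])
```

```text
27.1667 [ 0.51592311 -0.06497921  0.20487587] 0.030257330824910104
stake 193 [320. 420.] [ 0.5366 -0.3617  0.0129] [0.031 0.028 0.016]
over travel [-0.123, 0.95, 0.05] rot [-0.0002, -0.0623, 0.0001]
over travel [-0.111, 0.95, 0.073] rot [-0.0002, -0.0623, 0.0]
over travel [-0.094, 0.95, 0.094] rot [-0.0001, -0.0623, 0.0001]
over travel [-0.009, 0.11, 0.013] rot [0.0, -0.0072, 0.0]
end [ 0.537 -0.361  0.17 ]
```

View pics/w6.png

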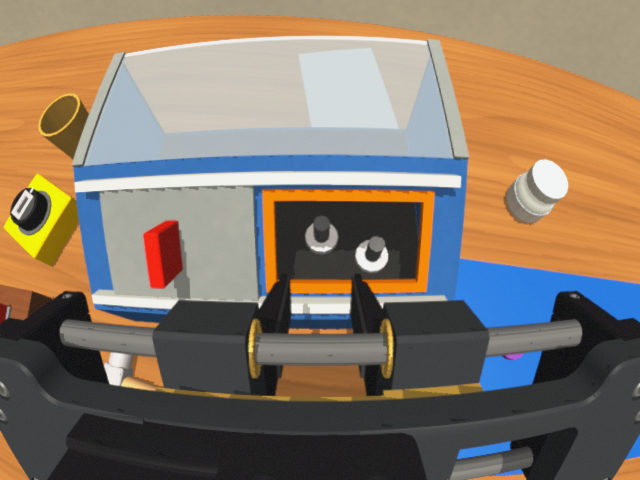

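Both stakes are standing inside, at (321,235) and (373,252). The last stake is next.

Request:
apply_moves:
  deltas:
    - {"fingers": 45,"travel": [-0.06,0.48,0.02],"rot": [0,-0.031,0]}
    - {"fingers": 45,"travel": [-0.123,0.95,0.05],"rot": [0,-0.0623,0]}
    - {"fingers": 45,"travel": [-0.123,0.95,0.05],"rot": [0,-0.0623,0]}
    - {"fingers": 45,"travel": [-0.123,0.95,0.05],"rot": [0,-0.0623,0]}
    - {"fingers": 45,"travel": [-0.123,0.95,0.05],"rot": [0,-0.0623,0]}
    - {"fingers": 45,"travel": [-0.123,0.95,0.05],"rot": [0,-0.0623,0]}
    - {"fingers": 45,"travel": [-0.123,0.95,0.05],"rot": [0,-0.0623,0]}
    - {"fingers": 45,"travel": [-0.123,0.95,0.05],"rot": [0,-0.0623,0]}

```text
time: 27.93
tool_pos: [0.5222, -0.1592, 0.1945]
orientation: [-0.016, 0.976, 0.072, 0.205]
wrist_force: [-1.0, 0.2, 0.4]
grip_width: 0.0452
```

Request:
apply_moves:
  deltas:
    - {"fingers": 45,"travel": [-0.055,0.48,0.036],"rot": [0,-0.031,0]}
    - {"fingers": 45,"travel": [-0.111,0.95,0.073],"rot": [0,-0.0623,0]}
    - {"fingers": 45,"travel": [-0.111,0.95,0.073],"rot": [0,-0.0623,0]}
    - {"fingers": 45,"travel": [-0.111,0.95,0.073],"rot": [0,-0.0623,0]}
    - {"fingers": 45,"travel": [-0.111,0.95,0.073],"rot": [0,-0.0623,0]}
    - {"fingers": 45,"travel": [-0.111,0.95,0.073],"rot": [0,-0.0623,0]}
    - {"fingers": 45,"travel": [-0.111,0.95,0.073],"rot": [0,-0.0623,0]}
    - {"fingers": 45,"travel": [-0.111,0.95,0.073],"rot": [0,-0.0623,0]}

```text
time: 28.6
tool_pos: [0.5291, -0.2541, 0.184]
orientation: [-0.008, 0.991, 0.074, 0.109]
wrist_force: [-0.1, 0.1, -0.3]
grip_width: 0.0446
```

Request:
apply_moves:
  deltas:
    - {"fingers": 45,"travel": [-0.05,0.48,0.045],"rot": [0,-0.035,0]}
    - {"fingers": 45,"travel": [-0.1,1,0.1],"rot": [0,-0.0695,0]}
    - {"fingers": 45,"travel": [-0.1,1,0.1],"rot": [0,-0.0695,0]}
    - {"fingers": 45,"travel": [-0.1,1,0.1],"rot": [0,-0.0695,0]}
    - {"fingers": 45,"travel": [-0.1,1,0.1],"rot": [0,-0.0695,0]}
    - {"fingers": 45,"travel": [-0.1,1,0.1],"rot": [0,-0.0695,0]}
    - {"fingers": 45,"travel": [-0.1,1,0.1],"rot": [0,-0.0695,0]}
    - {"fingers": 45,"travel": [-0.1,1,0.1],"rot": [0,-0.0695,0]}

```text
time: 29.27
tool_pos: [0.5364, -0.3543, 0.1723]
orientation: [-0.0, 0.997, 0.074, 0.001]
wrist_force: [-1.0, 0.2, 0.5]
grip_width: 0.0449
```

Run:
```python
from plan import *
wstakes('w7.png'); place(.5378,-.3612,.003)
```

```text
29.2667 [ 0.53639052 -0.35430816  0.17230363] 0.0022975439494963817
703 [326. 218.] [ 0.5398 -0.3606  0.0107] [0.03  0.032 0.009]
d1 travel [0.002, 0.069, 0.923] rot [0.0, -0.0006, 0.0005]
d2 travel [0.0, 0.0, 0.58] rot [0.0, 0.0, 0.0]
up1 travel [0.0, 0.0, -0.88] rot [0.0, 0.0, 0.0]
up2 travel [0.0, 0.0, -0.9] rot [0.0, 0.0, 0.0]
pre travel [0.097, -0.95, 0.013] rot [0.0, 0.0665, 0.0]
pre travel [0.092, -0.95, 0.033] rot [0.0, 0.0665, 0.0]
pre travel [0.076, -0.879, 0.048] rot [0.0, 0.0615, 0.0]
in1 travel [0.0, 0.0, 0.7] rot [0.0, 0.0, 0.0]
in2 travel [0.0, 0.0, 0.68] rot [0.0, 0.0, 0.0]
end [ 0.6036 -0.0706  0.083 ]
```

Run:
```python
from plan import *
im,d=cv2.imread('pics/w6.png'),None
# re-cast from pose at w6: head centres on plane z=.022
m=viewer.camera_model('wrist');K=np.array(m['intrinsics']);Hm=np.array(m['hand_eye'])
p=np.array([.51592,-.06498,.20488]); r=FACE
for u,v,z in((321,240,.022),(372,257,.022),(321,222,.058),(376,243,.058)):
    x=np.array([(u-K[0,2])/K[0,0],(v-K[1,2])/K[1,1]]);a=np.hypot(*x);t=x/a*np.tan(a)
    D=r.apply(Hm[:3,:3]@[t[0],-t[1],-1]);O=r.apply(Hm[:3,3])+p;k=(z-O[2])/D[2];w=O+k*D
    print(z,w.round(4),'cab ex,ey',(w@ex).round(4),(w@ey).round(4))
h=PORT-.07*n; print('head at release ex',h@ex,'port ex',PORT@ex,'z',h[2])
```

```text
0.022 [ 0.6104 -0.0527  0.022 ] cab ex,ey 0.5961 -0.1413
0.022 [ 0.5998 -0.1067  0.022 ] cab ex,ey 0.5778 -0.1932
0.058 [ 0.6156 -0.0519  0.058 ] cab ex,ey 0.6014 -0.1413
0.058 [ 0.6024 -0.1054  0.058 ] cab ex,ey 0.5805 -0.1923
head at release ex 0.5993819797578533 port ex 0.5592316292132801 z 0.06505676245830547
```

Request:
apply_moves:
  deltas:
    - {"fingers": 45,"travel": [0.01,0.07,0.3],"rot": [0,0,0]}
    - {"fingers": 45,"travel": [0.015,0.07,0.6],"rot": [0,0,0]}
    - {"fingers": 45,"travel": [0.015,0.07,0.92],"rot": [0,0,0]}
    - {"fingers": 45,"travel": [0.015,0.07,0.92],"rot": [0,0,0]}
    - {"fingers": 45,"travel": [0.015,0.07,0.92],"rot": [0,0,0]}
    - {"fingers": 45,"travel": [0.015,0.07,0.92],"rot": [0,0,0]}
    - {"fingers": 45,"travel": [0.015,0.07,0.92],"rot": [0,0,0]}
    - {"fingers": 45,"travel": [0.015,0.07,0.92],"rot": [0,0,0]}

```text
time: 29.98
tool_pos: [0.5397, -0.3623, 0.0817]
orientation: [0.001, 0.997, 0.074, 0.002]
wrist_force: [0.8, -0.7, 0.3]
grip_width: 0.0449
```

Request:
apply_moves:
  deltas:
    - {"fingers": 45,"travel": [0,0,0.2],"rot": [0,0,0]}
    - {"fingers": 45,"travel": [0,0,0.4],"rot": [0,0,0]}
    - {"fingers": 45,"travel": [0,0,0.58],"rot": [0,0,0]}
    - {"fingers": 45,"travel": [0,0,0.58],"rot": [0,0,0]}
    - {"fingers": 8,"travel": [0,0,0.58],"rot": [0,0,0]}
    - {"fingers": 8,"travel": [0,0,0.58],"rot": [0,0,0]}
    - {"fingers": 8,"travel": [0,0,0.58],"rot": [0,0,0]}
    - {"fingers": 8,"travel": [0,0,0.58],"rot": [0,0,0]}

```text
time: 30.65
tool_pos: [0.5396, -0.3622, 0.023]
orientation: [0.0, 0.997, 0.074, 0.001]
wrist_force: [0.6, 0.1, -0.3]
grip_width: 0.0235
```

Request:
apply_moves:
  deltas:
    - {"fingers": 8,"travel": [0,0,0],"rot": [0,0,0]}
    - {"fingers": 8,"travel": [0,0,0],"rot": [0,0,0]}
    - {"fingers": 8,"travel": [0,0,0],"rot": [0,0,0]}
    - {"fingers": 8,"travel": [0,0,-0.2],"rot": [0,0,0]}
    - {"fingers": 8,"travel": [0,0,-0.5],"rot": [0,0,0]}
    - {"fingers": 8,"travel": [0,0,-0.88],"rot": [0,0,0]}
    - {"fingers": 8,"travel": [0,0,-0.88],"rot": [0,0,0]}
    - {"fingers": 8,"travel": [0,0,-0.88],"rot": [0,0,0]}

```text
time: 31.32
tool_pos: [0.5396, -0.3625, 0.1117]
orientation: [0.001, 0.997, 0.074, 0.002]
wrist_force: [0.3, 1.0, -1.6]
grip_width: 0.0151
```

Request:
apply_moves:
  deltas:
    - {"fingers": 8,"travel": [0,0,-0.3],"rot": [0,0,0]}
    - {"fingers": 8,"travel": [0,0,-0.6],"rot": [0,0,0]}
    - {"fingers": 8,"travel": [0,0,-0.9],"rot": [0,0,0]}
    - {"fingers": 8,"travel": [0,0,-0.9],"rot": [0,0,0]}
    - {"fingers": 8,"travel": [0,0,-0.9],"rot": [0,0,0]}
    - {"fingers": 8,"travel": [0,0,-0.9],"rot": [0,0,0]}
    - {"fingers": 8,"travel": [0,0,-0.9],"rot": [0,0,0]}
    - {"fingers": 8,"travel": [0,0,-0.9],"rot": [0,0,0]}

```text
time: 31.98
tool_pos: [0.5385, -0.3616, 0.1978]
orientation: [-0.001, 0.997, 0.074, -0.0]
wrist_force: [0.4, -0.3, -1.7]
grip_width: 0.0157
```

Request:
apply_moves:
  deltas:
    - {"fingers": 8,"travel": [0.03,-0.32,0],"rot": [0,0.022,0]}
    - {"fingers": 8,"travel": [0.06,-0.64,0.01],"rot": [0,0.044,0]}
    - {"fingers": 8,"travel": [0.09,-0.95,0.013],"rot": [0,0.0665,0]}
    - {"fingers": 8,"travel": [0.09,-0.95,0.013],"rot": [0,0.0665,0]}
    - {"fingers": 8,"travel": [0.09,-0.95,0.013],"rot": [0,0.0665,0]}
    - {"fingers": 8,"travel": [0.09,-0.95,0.013],"rot": [0,0.0665,0]}
    - {"fingers": 8,"travel": [0.09,-0.95,0.013],"rot": [0,0.0665,0]}
    - {"fingers": 8,"travel": [0.09,-0.95,0.013],"rot": [0,0.0665,0]}

```text
time: 32.65
tool_pos: [0.5342, -0.2675, 0.1981]
orientation: [-0.008, 0.992, 0.073, 0.104]
wrist_force: [-0.1, 0.3, -1.0]
grip_width: 0.0151
```

Request:
apply_moves:
  deltas:
    - {"fingers": 8,"travel": [0.03,-0.32,0.01],"rot": [0,0.022,0]}
    - {"fingers": 8,"travel": [0.06,-0.64,0.02],"rot": [0,0.044,0]}
    - {"fingers": 8,"travel": [0.09,-0.95,0.033],"rot": [0,0.0665,0]}
    - {"fingers": 8,"travel": [0.09,-0.95,0.033],"rot": [0,0.0665,0]}
    - {"fingers": 8,"travel": [0.09,-0.95,0.033],"rot": [0,0.0665,0]}
    - {"fingers": 8,"travel": [0.09,-0.95,0.033],"rot": [0,0.0665,0]}
    - {"fingers": 8,"travel": [0.09,-0.95,0.033],"rot": [0,0.0665,0]}
    - {"fingers": 8,"travel": [0.09,-0.95,0.033],"rot": [0,0.0665,0]}

```text
time: 33.32
tool_pos: [0.5298, -0.1723, 0.1971]
orientation: [-0.015, 0.976, 0.072, 0.207]
wrist_force: [0.1, 0.4, -1.8]
grip_width: 0.0154
```

Run:
```python
from plan import *
dy=-.006
plan([(PORT+dy*ey+.09*n,FACE,'pre'),(PORT+dy*ey+.02*n,FACE,'in1'),(PORT+dy*ey-.048*n,FACE,'in2')])
```

```text
pre travel [0.075, -0.809, 0.044] rot [0.0, 0.0611, 0.0]
in1 travel [0.0, 0.0, 0.7] rot [0.0, 0.0, 0.0]
in2 travel [0.0, 0.0, 0.68] rot [0.0, 0.0, 0.0]
end [ 0.6049 -0.0795  0.0831]
```

Request:
apply_moves:
  deltas:
    - {"fingers": 8,"travel": [0.025,-0.27,0.015],"rot": [0,0.02,0]}
    - {"fingers": 8,"travel": [0.05,-0.54,0.03],"rot": [0,0.04,0]}
    - {"fingers": 8,"travel": [0.075,-0.809,0.044],"rot": [0,0.0611,0]}
    - {"fingers": 8,"travel": [0.075,-0.809,0.044],"rot": [0,0.0611,0]}
    - {"fingers": 8,"travel": [0.075,-0.809,0.044],"rot": [0,0.0611,0]}
    - {"fingers": 8,"travel": [0.075,-0.809,0.044],"rot": [0,0.0611,0]}
    - {"fingers": 8,"travel": [0.075,-0.809,0.044],"rot": [0,0.0611,0]}
    - {"fingers": 8,"travel": [0.075,-0.809,0.044],"rot": [0,0.0611,0]}

```text
time: 33.98
tool_pos: [0.5266, -0.091, 0.1964]
orientation: [-0.022, 0.951, 0.07, 0.3]
wrist_force: [0.8, 0.1, -2.3]
grip_width: 0.0156
```

Request:
apply_moves:
  deltas:
    - {"fingers": 8,"travel": [0,0,0.14],"rot": [0,0,0]}
    - {"fingers": 8,"travel": [0,0,0.28],"rot": [0,0,0]}
    - {"fingers": 8,"travel": [0,0,0.42],"rot": [0,0,0]}
    - {"fingers": 8,"travel": [0,0,0.56],"rot": [0,0,0]}
    - {"fingers": 8,"travel": [0,0,0.7],"rot": [0,0,0]}
    - {"fingers": 8,"travel": [0,0,0.7],"rot": [0,0,0]}
    - {"fingers": 8,"travel": [0,0,0.7],"rot": [0,0,0]}
    - {"fingers": 8,"travel": [0,0,0.7],"rot": [0,0,0]}

```text
time: 34.65
tool_pos: [0.5657, -0.0844, 0.1392]
orientation: [-0.022, 0.951, 0.07, 0.3]
wrist_force: [0.1, -0.3, -1.0]
grip_width: 0.0156
```

Request:
apply_moves:
  deltas:
    - {"fingers": 8,"travel": [0,0,0.14],"rot": [0,0,0]}
    - {"fingers": 8,"travel": [0,0,0.28],"rot": [0,0,0]}
    - {"fingers": 8,"travel": [0,0,0.42],"rot": [0,0,0]}
    - {"fingers": 8,"travel": [0,0,0.56],"rot": [0,0,0]}
    - {"fingers": 8,"travel": [0,0,0.65],"rot": [0,0,0]}
    - {"fingers": 8,"travel": [0,0,0.65],"rot": [0,0,0]}
    - {"fingers": 8,"travel": [0,0,0.65],"rot": [0,0,0]}
    - {"fingers": 8,"travel": [0,0,0.65],"rot": [0,0,0]}

```text
time: 35.32
tool_pos: [0.6024, -0.0788, 0.0865]
orientation: [-0.022, 0.951, 0.07, 0.3]
wrist_force: [-0.1, 0.1, -1.9]
grip_width: 0.0154
```

Request:
apply_moves:
  deltas:
    - {"fingers": 32,"travel": [0,0,0],"rot": [0,0,0]}
    - {"fingers": 32,"travel": [0,0,0],"rot": [0,0,0]}
    - {"fingers": 32,"travel": [0,0,0],"rot": [0,0,0]}
    - {"fingers": 32,"travel": [0,0,0],"rot": [0,0,0]}
    - {"fingers": 32,"travel": [0,0,0],"rot": [0,0,0]}
    - {"fingers": 32,"travel": [0,0,-0.2],"rot": [0,0,0]}
    - {"fingers": 32,"travel": [0,0,-0.4],"rot": [0,0,0]}
    - {"fingers": 32,"travel": [0,0,-0.6],"rot": [0,0,0]}

```text
time: 35.98
tool_pos: [0.5679, -0.0836, 0.1349]
orientation: [-0.022, 0.951, 0.07, 0.299]
wrist_force: [-0.1, -0.3, -0.1]
grip_width: 0.0322
```

Request:
apply_moves:
  deltas:
    - {"fingers": 50,"travel": [0,0,-0.3],"rot": [0,0,0]}
    - {"fingers": 50,"travel": [0,0,-0.6],"rot": [0,0,0]}
    - {"fingers": 50,"travel": [0,0,-0.9],"rot": [0,0,0]}
    - {"fingers": 50,"travel": [0,0,-0.95],"rot": [0,0,0]}
    - {"fingers": 50,"travel": [0,0,-0.95],"rot": [0,0,0]}
    - {"fingers": 50,"travel": [0,0,-0.95],"rot": [0,0,0]}
    - {"fingers": 50,"travel": [0,0,-0.95],"rot": [0,0,0]}
    - {"fingers": 50,"travel": [0,0,-0.95],"rot": [0,0,0]}

```text
time: 36.65
tool_pos: [0.5149, -0.0915, 0.2113]
orientation: [-0.023, 0.951, 0.07, 0.299]
wrist_force: [0.7, 0.1, -0.2]
grip_width: 0.0498
```

Run:
```python
from plan import *
s,d,P,C,H,S,V=masks('wrist','w8.png'); print(s['time'],s['tool_pos'],s['grip_width'])
ok=(d>0)&(P[...,2]>0.08)&(P[...,2]<0.2)&(abs(C[...,0]-.528)<.06)&(C[...,1]<.1)
rep('red',C[ok&((H<6)|(H>174))&(S>150)&(V>60)])
stakes('sd5.png'); 
g=.528*up-.029*ey
plan([(g-.145*n,FACE,'pre'),(g-.197*n,FACE,'in'),(g-.197*n-.131*ey,FACE,'shut')])
```

```text
36.65 [ 0.5149343 -0.0914661  0.2112873] 0.049816475075614416
red 1896 med [ 0.5307 -0.034  -0.1822] lo [ 0.5104 -0.0351 -0.2109] hi [ 0.5482 -0.0242 -0.1738]
pre travel [0.003, -0.95, 0.236] rot [-0.0004, 0.0003, 0.0]
pre travel [0.002, -0.417, 0.104] rot [-0.0002, 0.0001, 0.0]
in travel [0.0, 0.0, 0.52] rot [0.0, 0.0, 0.0]
shut travel [0.0, 0.95, 0.0] rot [0.0, 0.0, 0.0]
shut travel [0.0, 0.36, 0.0] rot [0.0, 0.0, 0.0]
end [ 0.5631 -0.0786  0.1415]
```

View pics/w8.png

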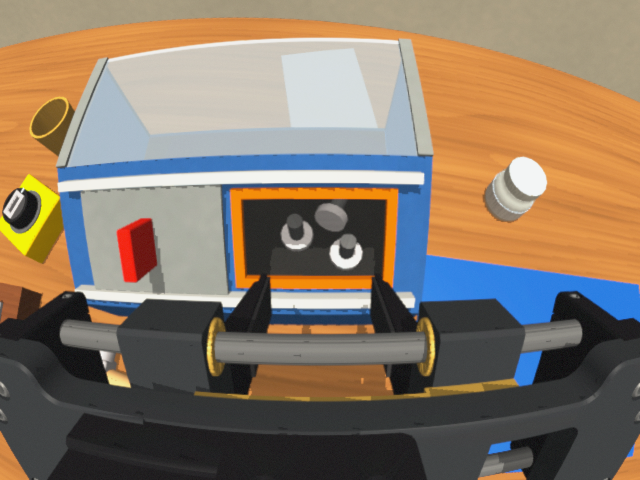

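All three stakes are inside, one lying on its side at (332,214). Before shutting I'll check that no other stake was hidden earlier.

Run:
```python
from plan import *
masks('scene','sc2.png'); masks('side','sd6.png')
a,b=cv2.imread('pics/sc2.png'),cv2.imread('pics/sd6.png')
cv2.imwrite('pics/both.png',np.hstack([cv2.resize(a,(400,300)),cv2.resize(b,(400,300))]))
```

```text
(no output)
```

View pics/both.png

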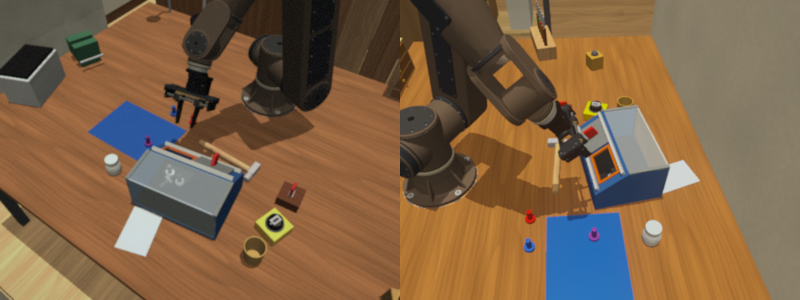

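No steel stake is left on the bench; only the red, blue and purple decoys remain. Shutting now.

Request:
apply_moves:
  deltas:
    - {"fingers": 50,"travel": [0,-0.3,0.08],"rot": [0,0,0]}
    - {"fingers": 50,"travel": [0,-0.6,0.16],"rot": [0,0,0]}
    - {"fingers": 50,"travel": [0.003,-0.95,0.236],"rot": [0,0,0]}
    - {"fingers": 50,"travel": [0.003,-0.95,0.236],"rot": [0,0,0]}
    - {"fingers": 50,"travel": [0.003,-0.95,0.236],"rot": [0,0,0]}
    - {"fingers": 50,"travel": [0.003,-0.95,0.236],"rot": [0,0,0]}
    - {"fingers": 50,"travel": [0.003,-0.95,0.236],"rot": [0,0,0]}
    - {"fingers": 50,"travel": [0.003,-0.95,0.236],"rot": [0,0,0]}
  force: 20

```text
time: 37.52
tool_pos: [0.5146, 0.0031, 0.1936]
orientation: [-0.022, 0.951, 0.069, 0.3]
wrist_force: [-0.1, -0.1, -0.7]
grip_width: 0.0499
```

Request:
apply_moves:
  deltas:
    - {"fingers": 50,"travel": [0,-0.3,0.1],"rot": [0,0,0]}
    - {"fingers": 50,"travel": [0,-0.42,0.104],"rot": [0,0,0]}
    - {"fingers": 50,"travel": [0,-0.42,0.104],"rot": [0,0,0]}
    - {"fingers": 50,"travel": [0,-0.42,0.104],"rot": [0,0,0]}
    - {"fingers": 50,"travel": [0,-0.42,0.104],"rot": [0,0,0]}
    - {"fingers": 50,"travel": [0,-0.42,0.104],"rot": [0,0,0]}
    - {"fingers": 50,"travel": [0,-0.42,0.104],"rot": [0,0,0]}
    - {"fingers": 50,"travel": [0,-0.42,0.104],"rot": [0,0,0]}

```text
time: 38.18
tool_pos: [0.5142, 0.0461, 0.1851]
orientation: [-0.022, 0.951, 0.07, 0.3]
wrist_force: [-0.6, 0.9, -0.7]
grip_width: 0.05
```

Request:
apply_moves:
  deltas:
    - {"fingers": 50,"travel": [0,0,0.17],"rot": [0,0,0]}
    - {"fingers": 50,"travel": [0,0,0.34],"rot": [0,0,0]}
    - {"fingers": 50,"travel": [0,0,0.52],"rot": [0,0,0]}
    - {"fingers": 50,"travel": [0,0,0.52],"rot": [0,0,0]}
    - {"fingers": 5,"travel": [0,0,0.52],"rot": [0,0,0]}
    - {"fingers": 5,"travel": [0,0,0.52],"rot": [0,0,0]}
    - {"fingers": 5,"travel": [0,0,0.52],"rot": [0,0,0]}
    - {"fingers": 5,"travel": [0,0,0.52],"rot": [0,0,0]}

```text
time: 38.85
tool_pos: [0.5434, 0.051, 0.143]
orientation: [-0.022, 0.951, 0.07, 0.3]
wrist_force: [0.4, -0.5, 0.3]
grip_width: 0.0286
```

Request:
apply_moves:
  deltas:
    - {"fingers": 5,"travel": [0,0,0],"rot": [0,0,0]}
    - {"fingers": 5,"travel": [0,0,0],"rot": [0,0,0]}
    - {"fingers": 5,"travel": [0,0,0],"rot": [0,0,0]}
    - {"fingers": 5,"travel": [0,0.12,0],"rot": [0,0,0]}
    - {"fingers": 5,"travel": [0,0.24,0],"rot": [0,0,0]}
    - {"fingers": 5,"travel": [0,0.36,0],"rot": [0,0,0]}
    - {"fingers": 5,"travel": [0,0.48,0],"rot": [0,0,0]}
    - {"fingers": 5,"travel": [0,0.6,0],"rot": [0,0,0]}

```text
time: 39.52
tool_pos: [0.5522, -0.0085, 0.1428]
orientation: [-0.023, 0.951, 0.07, 0.3]
wrist_force: [-2.5, 1.5, 6.1]
grip_width: 0.0118
```

Request:
apply_moves:
  deltas:
    - {"fingers": 5,"travel": [0,0.1,0],"rot": [0,0,0]}
    - {"fingers": 5,"travel": [0,0.2,0],"rot": [0,0,0]}
    - {"fingers": 5,"travel": [0,0.3,0],"rot": [0,0,0]}
    - {"fingers": 5,"travel": [0,0.4,0],"rot": [0,0,0]}
    - {"fingers": 5,"travel": [0,0.5,0],"rot": [0,0,0]}
    - {"fingers": 5,"travel": [0,0.6,0],"rot": [0,0,0]}
    - {"fingers": 5,"travel": [0,0.67,0],"rot": [0,0,0]}
    - {"fingers": 5,"travel": [0,0.7,0],"rot": [0,0,0]}

```text
time: 40.18
tool_pos: [0.5623, -0.0782, 0.1428]
orientation: [-0.022, 0.951, 0.07, 0.3]
wrist_force: [-8.4, 2.2, 9.2]
grip_width: 0.0119
```

Request:
apply_moves:
  deltas:
    - {"fingers": 5,"travel": [0,0,0],"rot": [0,0,0]}
    - {"fingers": 5,"travel": [0,0.01,0],"rot": [0,0,0]}
    - {"fingers": 5,"travel": [0,0.01,0],"rot": [0,0,0]}
    - {"fingers": 5,"travel": [0,0.01,0],"rot": [0,0,0]}
    - {"fingers": 5,"travel": [0,0.01,0],"rot": [0,0,0]}
    - {"fingers": 5,"travel": [0,0.01,0],"rot": [0,0,0]}
    - {"fingers": 5,"travel": [0,0.01,0],"rot": [0,0,0]}
    - {"fingers": 5,"travel": [0,0.01,0],"rot": [0,0,0]}

```text
time: 40.85
tool_pos: [0.5624, -0.0787, 0.1428]
orientation: [-0.022, 0.951, 0.07, 0.3]
wrist_force: [-7.7, -1.3, 8.1]
grip_width: 0.0118
```

Run:
```python
from plan import *
s=telemetry.sense(); p=np.array(s['tool_pos']); print((p@up).round(4),(p@ey).round(4),(p@n).round(4),s['wrist_force']@ey,s['wrist_force'],s['grip_width'])
```

```text
0.5283 -0.16 -0.1955 -0.12495523891972196 [-7.72870834 -1.26758661  8.08734436] 0.011819287996688804
```

Request:
apply_moves:
  deltas:
    - {"fingers": 5,"travel": [0,0.01,0],"rot": [0,0,0]}
    - {"fingers": 5,"travel": [0,0.02,0],"rot": [0,0,0]}
    - {"fingers": 5,"travel": [0,0.02,0],"rot": [0,0,0]}
    - {"fingers": 5,"travel": [0,0.02,0],"rot": [0,0,0]}
    - {"fingers": 5,"travel": [0,0.02,0],"rot": [0,0,0]}
    - {"fingers": 5,"travel": [0,0.02,0],"rot": [0,0,0]}
    - {"fingers": 5,"travel": [0,0.02,0],"rot": [0,0,0]}
    - {"fingers": 5,"travel": [0,0.02,0],"rot": [0,0,0]}

```text
time: 41.52
tool_pos: [0.5624, -0.0789, 0.1428]
orientation: [-0.024, 0.951, 0.071, 0.3]
wrist_force: [-8.4, 7.7, 9.5]
grip_width: 0.0121
```

Request:
apply_moves:
  deltas:
    - {"fingers": 40,"travel": [0,0,0],"rot": [0,0,0]}
    - {"fingers": 40,"travel": [0,0,0],"rot": [0,0,0]}
    - {"fingers": 40,"travel": [0,0,0],"rot": [0,0,0]}
    - {"fingers": 40,"travel": [0,0,0],"rot": [0,0,0]}
    - {"fingers": 40,"travel": [0,0,-0.2],"rot": [0,0,0]}
    - {"fingers": 40,"travel": [0,0,-0.4],"rot": [0,0,0]}
    - {"fingers": 40,"travel": [0,0,-0.6],"rot": [0,0,0]}
    - {"fingers": 40,"travel": [0,0,-0.8],"rot": [0,0,0]}

```text
time: 42.18
tool_pos: [0.517, -0.0874, 0.2082]
orientation: [-0.022, 0.951, 0.07, 0.299]
wrist_force: [-0.7, -0.3, 0.4]
grip_width: 0.0398
```

Request:
apply_moves:
  deltas:
    - {"fingers": 40,"travel": [0,0,-0.2],"rot": [0,0,0]}
    - {"fingers": 40,"travel": [0,0,-0.4],"rot": [0,0,0]}
    - {"fingers": 40,"travel": [0,0,-0.4],"rot": [0,0,0]}
    - {"fingers": 40,"travel": [0,0,-0.4],"rot": [0,0,0]}
    - {"fingers": 40,"travel": [0,0,-0.4],"rot": [0,0,0]}
    - {"fingers": 40,"travel": [0,0,-0.4],"rot": [0,0,0]}
    - {"fingers": 40,"travel": [0,0,-0.4],"rot": [0,0,0]}
    - {"fingers": 40,"travel": [0,0,-0.4],"rot": [0,0,0]}

```text
time: 42.85
tool_pos: [0.4952, -0.0904, 0.2398]
orientation: [-0.023, 0.951, 0.07, 0.299]
wrist_force: [-0.3, 0.1, -0.8]
grip_width: 0.0399
```

Run:
```python
from plan import *
s,d,P,C,H,S,V=masks('wrist','w9.png'); print(s['time'],s['tool_pos'])
ok=(d>0)&(P[...,2]>0.08)&(P[...,2]<0.2)&(abs(C[...,0]-.528)<.06)&(C[...,1]<.1)
rep('red',C[ok&((H<6)|(H>174))&(S>150)&(V>60)])
rep('plate',C[ok&(S<60)&(abs(C[...,2]+.2145)<.003)&(abs(C[...,0]-.528)<.03)])
rep('orange',C[ok&(H>8)&(H<20)&(S>200)&(V>120)])
# key, stand, switch
kp=(d>0)&(P[...,1]>.2)&(P[...,2]>.03); 
rep('key',P[kp&((H<6)|(H>174))&(S>150)&(V>50)])
cv2.imwrite('pics/w9c.png',cv2.imread('pics/w9.png'))
stand=(.4495,.31); plan([([.449,.309,.24],DN,'overkey')])
```

```text
42.85 [ 0.49516653 -0.09044205  0.23980763]
red 945 med [ 0.5318 -0.1615 -0.1748] lo [ 0.5034 -0.1668 -0.2143] hi [ 0.5479 -0.1558 -0.1733]
plate 9383 med [ 0.5298 -0.1631 -0.2144] lo [ 0.4995 -0.2226 -0.2159] hi [ 0.5569 -0.1    -0.213 ]
orange 0
key 362 med [0.4506 0.3049 0.0628] lo [0.4349 0.3026 0.0486] hi [0.4643 0.3072 0.078 ]
overkey travel [0.025, -0.95, 0.018] rot [-0.0001, -0.0459, 0.0]
overkey travel [0.027, -0.95, 0.015] rot [-0.0001, -0.0459, 0.0001]
overkey travel [0.029, -0.95, 0.01] rot [-0.0001, -0.0459, 0.0]
overkey travel [0.03, -0.95, 0.005] rot [-0.0001, -0.0459, 0.0001]
overkey travel [0.007, -0.219, 0.001] rot [0.0, -0.0106, 0.0]
end [0.449 0.309 0.24 ]
```

The shutter is shut against its stop: handle centre is −0.161, matching the port, with a reaction force and no orange visible. Moving over to the key.

Request:
apply_moves:
  deltas:
    - {"fingers": 40,"travel": [0.025,-0.95,0.018],"rot": [0,-0.0459,0]}
    - {"fingers": 40,"travel": [0.025,-0.95,0.018],"rot": [0,-0.0459,0]}
    - {"fingers": 40,"travel": [0.025,-0.95,0.018],"rot": [0,-0.0459,0]}
    - {"fingers": 40,"travel": [0.025,-0.95,0.018],"rot": [0,-0.0459,0]}
    - {"fingers": 40,"travel": [0.025,-0.95,0.018],"rot": [0,-0.0459,0]}
    - {"fingers": 40,"travel": [0.025,-0.95,0.018],"rot": [0,-0.0459,0]}
    - {"fingers": 40,"travel": [0.025,-0.95,0.018],"rot": [0,-0.0459,0]}
    - {"fingers": 40,"travel": [0.025,-0.95,0.018],"rot": [0,-0.0459,0]}

```text
time: 43.57
tool_pos: [0.4843, 0.0031, 0.2404]
orientation: [-0.017, 0.97, 0.071, 0.231]
wrist_force: [0.7, -0.1, 0.3]
grip_width: 0.04
```

Request:
apply_moves:
  deltas:
    - {"fingers": 40,"travel": [0.027,-0.95,0.015],"rot": [0,-0.0459,0]}
    - {"fingers": 40,"travel": [0.027,-0.95,0.015],"rot": [0,-0.0459,0]}
    - {"fingers": 40,"travel": [0.027,-0.95,0.015],"rot": [0,-0.0459,0]}
    - {"fingers": 40,"travel": [0.027,-0.95,0.015],"rot": [0,-0.0459,0]}
    - {"fingers": 40,"travel": [0.027,-0.95,0.015],"rot": [0,-0.0459,0]}
    - {"fingers": 40,"travel": [0.027,-0.95,0.015],"rot": [0,-0.0459,0]}
    - {"fingers": 40,"travel": [0.027,-0.95,0.015],"rot": [0,-0.0459,0]}
    - {"fingers": 40,"travel": [0.027,-0.95,0.015],"rot": [0,-0.0459,0]}

```text
time: 44.23
tool_pos: [0.4734, 0.0966, 0.2404]
orientation: [-0.012, 0.984, 0.071, 0.16]
wrist_force: [-0.0, -0.1, 0.1]
grip_width: 0.0396
```

Request:
apply_moves:
  deltas:
    - {"fingers": 40,"travel": [0.029,-0.95,0.01],"rot": [0,-0.0459,0]}
    - {"fingers": 40,"travel": [0.029,-0.95,0.01],"rot": [0,-0.0459,0]}
    - {"fingers": 40,"travel": [0.029,-0.95,0.01],"rot": [0,-0.0459,0]}
    - {"fingers": 40,"travel": [0.029,-0.95,0.01],"rot": [0,-0.0459,0]}
    - {"fingers": 40,"travel": [0.029,-0.95,0.01],"rot": [0,-0.0459,0]}
    - {"fingers": 40,"travel": [0.029,-0.95,0.01],"rot": [0,-0.0459,0]}
    - {"fingers": 40,"travel": [0.029,-0.95,0.01],"rot": [0,-0.0459,0]}
    - {"fingers": 40,"travel": [0.029,-0.95,0.01],"rot": [0,-0.0459,0]}

```text
time: 44.9
tool_pos: [0.4625, 0.1915, 0.2406]
orientation: [-0.007, 0.993, 0.072, 0.089]
wrist_force: [0.4, 0.3, -0.5]
grip_width: 0.0398
```

Request:
apply_moves:
  deltas:
    - {"fingers": 40,"travel": [0.03,-0.98,0.005],"rot": [0,-0.0565,0]}
    - {"fingers": 40,"travel": [0.03,-0.98,0.005],"rot": [0,-0.0565,0]}
    - {"fingers": 40,"travel": [0.03,-0.98,0.005],"rot": [0,-0.0565,0]}
    - {"fingers": 40,"travel": [0.03,-0.98,0.005],"rot": [0,-0.0565,0]}
    - {"fingers": 40,"travel": [0.03,-0.98,0.005],"rot": [0,-0.0565,0]}
    - {"fingers": 40,"travel": [0.03,-0.98,0.005],"rot": [0,-0.0565,0]}
    - {"fingers": 40,"travel": [0.03,-0.98,0.005],"rot": [0,-0.0565,0]}
    - {"fingers": 40,"travel": [0.03,-0.98,0.005],"rot": [0,-0.0565,0]}

```text
time: 45.57
tool_pos: [0.4511, 0.2891, 0.2408]
orientation: [-0.0, 0.997, 0.073, 0.001]
wrist_force: [-0.3, -0.0, 0.4]
grip_width: 0.0401
```

```bash
cat >> plan.py <<'E'
def rect(nm,q):
    c,sz,a=cv2.minAreaRect(q[:,:2].astype(np.float32)*1000); print(nm,len(q),'c',np.round(c,1),'size',np.round(sz,1),'ang',round(a,2),'z',np.median(q[:,2]).round(4))
def keyscene(name):
    s,d,P,C,H,S,V=masks('wrist',name); print(s['time'],s['tool_pos'])
    ok=(d>0)&(P[...,1]>.15)&(P[...,0]>.35)&(P[...,0]<.72)
    red=ok&((H<6)|(H>174))&(S>150)&(V>50)&(P[...,2]>.04)
    z=P[...,2]; top=np.percentile(z[red],95) if red.any() else 0; print('redtop',top)
    if red.any(): rect('keytop',P[red&(z>top-.003)])
    sl=ok&(abs(z-.040)<.004)&~red
    st=sl&(np.hypot(P[...,0]-.449,P[...,1]-.309)<.06); 
    if st.sum()>50: rect('stand',P[st&(V<140)])
    bx=sl&(H>22)&(H<36)&(S>130); rect('switchbox',P[bx])
    kn=ok&(z>.061)&(z<.071)&(np.hypot(P[...,0]-.591,P[...,1]-.315)<.045)
    rect('knob',P[kn]); 
    (cx,cy),r=cv2.minEnclosingCircle(P[kn][:,:2].astype(np.float32)*1000); print('knob circ',cx,cy,r)
    hole=ok&(z<.06)&(np.hypot(P[...,0]-.591,P[...,1]-.315)<.016)
    if hole.sum()>5: rect('slot hole',P[hole])
    return s,d,P,H,S,V
E
python3 - <<'E'
from plan import *
keyscene('w10.png')
E
```

```text
45.5667 [0.4511     0.28906816 0.24082837]
redtop 0.08785497571568916
keytop 370 c [449.9 310. ] size [31.8  9.7] ang 6.9 z 0.0866
stand 5038 c [449.5 309.8] size [80.7 79.9] ang 4.68 z 0.0409
switchbox 4999 c [587.7 314.4] size [89.8 90.2] ang 70.74 z 0.0407
knob 1574 c [587.2 314.3] size [49.  48.8] ang 73.5 z 0.0654
knob circ 587.475830078125 314.483642578125 25.089536666870117
slot hole 308 c [589.5 315.5] size [31.9 20.8] ang 72.2 z 0.0433
```

View pics/w10.png

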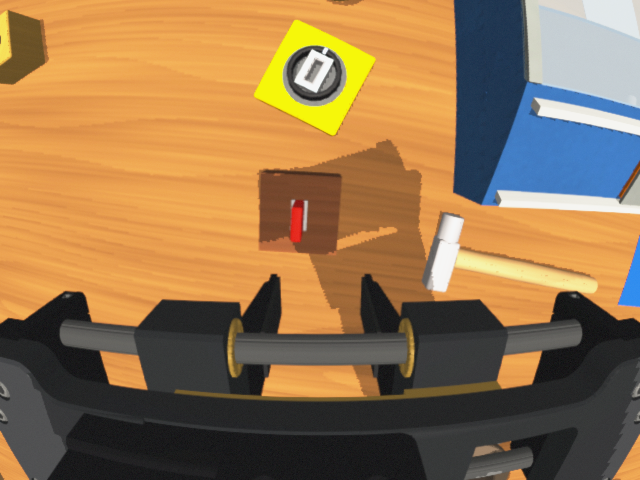

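The key top is at (297,220) in its dark stand, and the switch slot is at (315,70). Its long axis lies at about −19°, aligned with the box. I'll flip the wrist half a turn so joint 6 has room for the clockwise turn.

Run:
```python
from plan import *
print(telemetry.sense()['q'].round(3))
K=DOWN(np.radians(94.9))
plan([([.4497,.3099,.24],K,'flip'),([.4497,.3099,.15],K,'d1'),([.4497,.3099,.075],K,'d2')])
```

```text
[0.447 0.344 1.755 0.    1.041 1.871]
flip travel [0.005, -0.063, 0.003] rot [0.0002, -0.0001, -0.3]
flip travel [0.054, -0.033, 0.002] rot [0.0002, -0.0001, -0.3]
flip travel [0.059, 0.024, 0.003] rot [0.0001, -0.0001, -0.3]
flip travel [0.004, 0.017, 0.0] rot [0.0001, 0.0, -0.0807]
d1 travel [0.0, 0.0, 0.9] rot [0.0, 0.0, 0.0]
d2 travel [0.0, 0.0, 0.75] rot [0.0, 0.0, 0.0]
end [0.4497 0.3099 0.075 ]
```

Request:
apply_moves:
  deltas:
    - {"fingers": 40,"travel": [0.005,-0.063,0.003],"rot": [0,0,-0.3]}
    - {"fingers": 40,"travel": [0.005,-0.063,0.003],"rot": [0,0,-0.3]}
    - {"fingers": 40,"travel": [0.005,-0.063,0.003],"rot": [0,0,-0.3]}
    - {"fingers": 40,"travel": [0.005,-0.063,0.003],"rot": [0,0,-0.3]}
    - {"fingers": 40,"travel": [0.005,-0.063,0.003],"rot": [0,0,-0.3]}
    - {"fingers": 40,"travel": [0.005,-0.063,0.003],"rot": [0,0,-0.3]}
    - {"fingers": 40,"travel": [0.005,-0.063,0.003],"rot": [0,0,-0.3]}
    - {"fingers": 40,"travel": [0.005,-0.063,0.003],"rot": [0,0,-0.3]}

```text
time: 46.28
tool_pos: [0.4506, 0.2958, 0.2405]
orientation: [0.0, 0.854, 0.521, 0.001]
wrist_force: [-0.5, -0.2, -0.2]
grip_width: 0.0399
```

Request:
apply_moves:
  deltas:
    - {"fingers": 40,"travel": [0.054,-0.033,0.002],"rot": [0,0,-0.3]}
    - {"fingers": 40,"travel": [0.054,-0.033,0.002],"rot": [0,0,-0.3]}
    - {"fingers": 40,"travel": [0.054,-0.033,0.002],"rot": [0,0,-0.3]}
    - {"fingers": 40,"travel": [0.054,-0.033,0.002],"rot": [0,0,-0.3]}
    - {"fingers": 40,"travel": [0.054,-0.033,0.002],"rot": [0,0,-0.3]}
    - {"fingers": 40,"travel": [0.054,-0.033,0.002],"rot": [0,0,-0.3]}
    - {"fingers": 40,"travel": [0.054,-0.033,0.002],"rot": [0,0,-0.3]}
    - {"fingers": 40,"travel": [0.054,-0.033,0.002],"rot": [0,0,-0.3]}

```text
time: 46.95
tool_pos: [0.4502, 0.3022, 0.2403]
orientation: [0.0, 0.524, 0.852, 0.001]
wrist_force: [0.1, -0.2, -0.3]
grip_width: 0.0398
```

Request:
apply_moves:
  deltas:
    - {"fingers": 40,"travel": [0.059,0.024,0.003],"rot": [0,0,-0.3]}
    - {"fingers": 40,"travel": [0.059,0.024,0.003],"rot": [0,0,-0.3]}
    - {"fingers": 40,"travel": [0.059,0.024,0.003],"rot": [0,0,-0.3]}
    - {"fingers": 40,"travel": [0.059,0.024,0.003],"rot": [0,0,-0.3]}
    - {"fingers": 40,"travel": [0.059,0.024,0.003],"rot": [0,0,-0.3]}
    - {"fingers": 40,"travel": [0.059,0.024,0.003],"rot": [0,0,-0.3]}
    - {"fingers": 40,"travel": [0.059,0.024,0.003],"rot": [0,0,-0.3]}
    - {"fingers": 40,"travel": [0.059,0.024,0.003],"rot": [0,0,-0.3]}

```text
time: 47.62
tool_pos: [0.4497, 0.3085, 0.24]
orientation: [0.001, 0.08, 0.997, 0.0]
wrist_force: [-0.4, 0.1, 0.4]
grip_width: 0.0402
```

Run:
```python
from plan import *
print(telemetry.sense()['q'].round(3))
K=DOWN(np.radians(94.9))
plan([([.4497,.3099,.17],K,'d0'),([.4497,.3099,.10],K,'d1'),([.4497,.3099,.058],K,'d2')])
```

```text
[ 0.48   0.359  1.733  0.     1.048 -0.93 ]
d0 travel [0.003, 0.013, 0.7] rot [0.0002, 0.0004, -0.0783]
d1 travel [0.0, 0.0, 0.7] rot [0.0, 0.0, 0.0]
d2 travel [0.0, 0.0, 0.42] rot [0.0, 0.0, 0.0]
end [0.4497 0.3099 0.058 ]
```

Descend to z=0.10 and check alignment before gripping.

Request:
apply_moves:
  deltas:
    - {"fingers": 40,"travel": [0.003,0.013,0],"rot": [0,0,-0.039]}
    - {"fingers": 40,"travel": [0.003,0.013,0.2],"rot": [0,0,-0.0783]}
    - {"fingers": 40,"travel": [0.003,0.013,0.4],"rot": [0,0,-0.0783]}
    - {"fingers": 40,"travel": [0.003,0.013,0.7],"rot": [0,0,-0.0783]}
    - {"fingers": 40,"travel": [0.003,0.013,0.7],"rot": [0,0,-0.0783]}
    - {"fingers": 40,"travel": [0.003,0.013,0.7],"rot": [0,0,-0.0783]}
    - {"fingers": 40,"travel": [0.003,0.013,0.7],"rot": [0,0,-0.0783]}
    - {"fingers": 40,"travel": [0.003,0.013,0.7],"rot": [0,0,-0.0783]}

```text
time: 48.28
tool_pos: [0.4503, 0.3106, 0.1714]
orientation: [0.001, -0.039, 0.999, 0.001]
wrist_force: [0.2, -0.1, 0.5]
grip_width: 0.04
```

Run:
```python
from plan import *
s,d,P,C,H,S,V=masks('wrist','w11.png'); print(s['time'],s['tool_pos'])
red=(d>0)&((H<6)|(H>174))&(S>150)&(V>50)&(np.hypot(P[...,0]-.45,P[...,1]-.31)<.03); z=P[...,2]
print(red.sum())
if red.any(): rect('keytop',P[red&(z>.083)])
st=(d>0)&(abs(z-.04)<.004)&(np.hypot(P[...,0]-.45,P[...,1]-.31)<.058)&~red; rect('stand',P[st])
D=DOWN(np.radians(94.9)); print((D.inv()*rot(s)).as_rotvec())
```

```text
48.2833 [0.4502604  0.31062117 0.17141218]
697
keytop 577 c [448.6 310. ] size [31. 10.] ang 4.18 z 0.0866
stand 8241 c [449.1 309.9] size [79.9 80.8] ang 4.79 z 0.0409
[-0.00135802 -0.00305617  0.00660536]
```

View pics/w11.png

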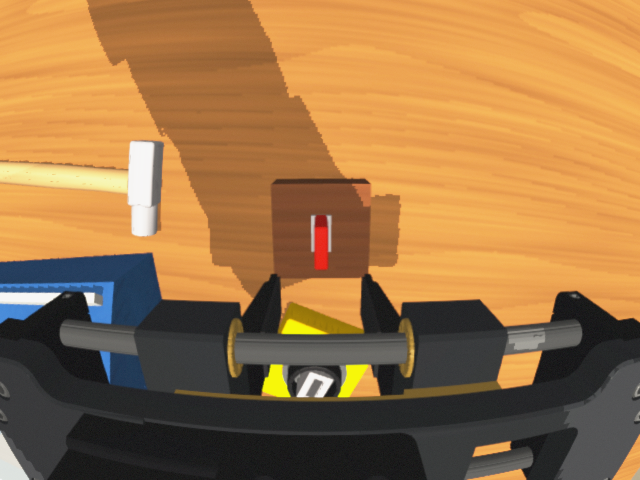

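Jaws straddle the key at (321,243), aligned.

Run:
```python
from plan import *
K=DOWN(np.radians(94.8))
plan([([.4493,.3099,.10],K,'d1'),([.4493,.3099,.058],K,'d2'),([.4493,.3099,.14],K,'up')])
```

```text
d1 travel [0.011, -0.008, 0.713] rot [0.0004, 0.001, -0.0015]
d2 travel [0.0, 0.0, 0.42] rot [0.0, 0.0, 0.0]
up travel [0.0, 0.0, -0.82] rot [0.0, 0.0, 0.0]
end [0.4493 0.3099 0.14  ]
```

Request:
apply_moves:
  deltas:
    - {"fingers": 40,"travel": [0.005,-0.005,0.2],"rot": [0.0004,0.001,-0.0015]}
    - {"fingers": 40,"travel": [0.011,-0.008,0.4],"rot": [0.0004,0.001,-0.0015]}
    - {"fingers": 40,"travel": [0.011,-0.008,0.6],"rot": [0.0004,0.001,-0.0015]}
    - {"fingers": 40,"travel": [0.011,-0.008,0.713],"rot": [0.0004,0.001,-0.0015]}
    - {"fingers": 40,"travel": [0.011,-0.008,0.713],"rot": [0.0004,0.001,-0.0015]}
    - {"fingers": 40,"travel": [0.011,-0.008,0.713],"rot": [0.0004,0.001,-0.0015]}
    - {"fingers": 40,"travel": [0.011,-0.008,0.713],"rot": [0.0004,0.001,-0.0015]}
    - {"fingers": 40,"travel": [0.011,-0.008,0.713],"rot": [0.0004,0.001,-0.0015]}
  force: 30

```text
time: 49.0
tool_pos: [0.4491, 0.3099, 0.0998]
orientation: [-0.0, -0.042, 0.999, -0.0]
wrist_force: [-0.7, 0.0, -0.9]
grip_width: 0.0397
```

Request:
apply_moves:
  deltas:
    - {"fingers": 40,"travel": [0,0,0.15],"rot": [0,0,0]}
    - {"fingers": 40,"travel": [0,0,0.3],"rot": [0,0,0]}
    - {"fingers": 40,"travel": [0,0,0.42],"rot": [0,0,0]}
    - {"fingers": 40,"travel": [0,0,0.42],"rot": [0,0,0]}
    - {"fingers": 40,"travel": [0,0,0.42],"rot": [0,0,0]}
    - {"fingers": 4,"travel": [0,0,0.42],"rot": [0,0,0]}
    - {"fingers": 4,"travel": [0,0,0.42],"rot": [0,0,0]}
    - {"fingers": 4,"travel": [0,0,0.42],"rot": [0,0,0]}

```text
time: 49.67
tool_pos: [0.4488, 0.3097, 0.0573]
orientation: [-0.001, -0.042, 0.999, -0.0]
wrist_force: [-0.7, 0.4, 0.9]
grip_width: 0.025
```

Request:
apply_moves:
  deltas:
    - {"fingers": 4,"travel": [0,0,0],"rot": [0,0,0]}
    - {"fingers": 4,"travel": [0,0,0],"rot": [0,0,0]}
    - {"fingers": 4,"travel": [0,0,0],"rot": [0,0,0]}
    - {"fingers": 4,"travel": [0,0,0],"rot": [0,0,0]}
    - {"fingers": 4,"travel": [0,0,0],"rot": [0,0,0]}
    - {"fingers": 4,"travel": [0,0,0],"rot": [0,0,0]}
    - {"fingers": 4,"travel": [0,0,0],"rot": [0,0,0]}
    - {"fingers": 4,"travel": [0,0,0],"rot": [0,0,0]}

```text
time: 50.33
tool_pos: [0.4486, 0.3098, 0.0568]
orientation: [-0.001, -0.042, 0.999, -0.0]
wrist_force: [-2.2, 4.2, 5.5]
grip_width: 0.0095
```

Run:
```python
from plan import *
s=telemetry.sense(); print(s['tool_pos'],s['grip_width'],s['wrist_force'],(DOWN(np.radians(94.8)).inv()*rot(s)).as_rotvec())
```

```text
[0.44863313 0.30980801 0.05675441] 0.009529132519342896 [-2.17148335  4.24160406  5.48873653] [ 3.49571433e-04  1.72979184e-03 -3.88117081e-05]
```

Run:
```python
from plan import *
K=DOWN(np.radians(94.8)); W=DOWN(np.radians(70.74))
plan([([.4486,.3098,.145],K,'up'),([.5864,.3142,.15],W,'over')])
```

```text
up travel [0.002, 0.0, -0.882] rot [-0.0001, -0.0006, 0.0]
over travel [-0.95, -0.05, -0.035] rot [0.0, 0.0, 0.0922]
over travel [-0.415, 0.101, -0.015] rot [0.0, 0.0001, 0.0415]
end [0.5864 0.3142 0.15  ]
```

Request:
apply_moves:
  deltas:
    - {"fingers": 4,"travel": [0,0,-0.1],"rot": [0,0,0]}
    - {"fingers": 4,"travel": [0,0,-0.2],"rot": [0,0,0]}
    - {"fingers": 4,"travel": [0,0,-0.35],"rot": [0,0,0]}
    - {"fingers": 4,"travel": [0,0,-0.5],"rot": [0,0,0]}
    - {"fingers": 4,"travel": [0,0,-0.7],"rot": [0,0,0]}
    - {"fingers": 4,"travel": [0,0,-0.88],"rot": [0,0,0]}
    - {"fingers": 4,"travel": [0,0,-0.88],"rot": [0,0,0]}
    - {"fingers": 4,"travel": [0,0,-0.88],"rot": [0,0,0]}

```text
time: 51.0
tool_pos: [0.4488, 0.3094, 0.1447]
orientation: [-0.001, -0.042, 0.999, -0.0]
wrist_force: [-0.9, -1.0, -0.9]
grip_width: 0.0098
```

Request:
apply_moves:
  deltas:
    - {"fingers": 4,"travel": [-0.24,-0.01,-0.01],"rot": [0,0,0.023]}
    - {"fingers": 4,"travel": [-0.48,-0.025,-0.02],"rot": [0,0,0.046]}
    - {"fingers": 4,"travel": [-0.72,-0.04,-0.03],"rot": [0,0,0.07]}
    - {"fingers": 4,"travel": [-0.95,-0.05,-0.035],"rot": [0,0,0.0922]}
    - {"fingers": 4,"travel": [-0.95,-0.05,-0.035],"rot": [0,0,0.0922]}
    - {"fingers": 4,"travel": [-0.95,-0.05,-0.035],"rot": [0,0,0.0922]}
    - {"fingers": 4,"travel": [-0.95,-0.05,-0.035],"rot": [0,0,0.0922]}
    - {"fingers": 4,"travel": [-0.95,-0.05,-0.035],"rot": [0,0,0.0922]}

```text
time: 51.67
tool_pos: [0.5427, 0.3124, 0.147]
orientation: [-0.002, 0.102, 0.995, -0.001]
wrist_force: [-0.6, -0.3, -1.0]
grip_width: 0.0098
```

Run:
```python
from plan import *
s,d,P,H,S,V=keyscene('w12.png')
sl=(d>0)&(abs(P[...,2]-.04)<.004)&(P[...,1]>.2)&(P[...,0]>.5)&(H>22)&(H<36)&(S>130)
k,l,st,c=cv2.connectedComponentsWithStats(sl.astype(np.uint8)); print(st[1:,4])
W=DOWN(np.radians(70.74)); print(s['grip_width'])
plan([([.5864,.3142,.15],W,'over')])
```

```text
51.6667 [0.54267702 0.31244059 0.14703062]
redtop 0.17772706229424942
keytop 900 c [535.4 312.8] size [10.1 16.8] ang 78.54 z 0.1768
stand 5218 c [450.8 296.9] size [79.2 53.8] ang 5.42 z 0.0408
switchbox 4089 c [571.3 319.8] size [89.4 57.6] ang 71.76 z 0.0407
knob 338 c [576.  330.7] size [28.8 10.9] ang 20.05 z 0.0646
knob circ 576.1617431640625 330.211669921875 14.937664031982422
slot hole 27 c [592.3 329.7] size [2.7 7.5] ang 69.74 z 0.043
[4089]
0.009842296700431572
over travel [-0.423, 0.105, -0.027] rot [-0.0007, -0.0009, 0.0419]
end [0.5864 0.3142 0.15  ]
```

View pics/w12.png

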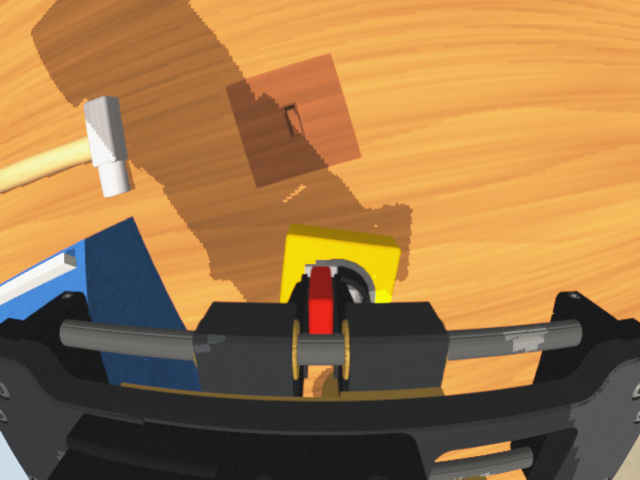

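The key is held upright (red grip at (320,300)). Aligning over the slot.

Run:
```python
from plan import *
W=DOWN(np.radians(71.0))
plan([([.5866,.3147,.145],W,'over')])
```

```text
over travel [-0.424, 0.11, 0.023] rot [-0.0007, -0.0009, 0.0404]
end [0.5866 0.3147 0.145 ]
```

Request:
apply_moves:
  deltas:
    - {"fingers": 4,"travel": [-0.2,0.05,0.01],"rot": [0,0,0.02]}
    - {"fingers": 4,"travel": [-0.424,0.11,0.023],"rot": [-0.0007,-0.0009,0.0404]}
    - {"fingers": 4,"travel": [-0.424,0.11,0.023],"rot": [-0.0007,-0.0009,0.0404]}
    - {"fingers": 4,"travel": [-0.424,0.11,0.023],"rot": [-0.0007,-0.0009,0.0404]}
    - {"fingers": 4,"travel": [-0.424,0.11,0.023],"rot": [-0.0007,-0.0009,0.0404]}
    - {"fingers": 4,"travel": [-0.424,0.11,0.023],"rot": [-0.0007,-0.0009,0.0404]}
    - {"fingers": 4,"travel": [-0.424,0.11,0.023],"rot": [-0.0007,-0.0009,0.0404]}
    - {"fingers": 4,"travel": [-0.424,0.11,0.023],"rot": [-0.0007,-0.0009,0.0404]}

```text
time: 52.38
tool_pos: [0.5871, 0.3148, 0.1456]
orientation: [0.001, 0.165, 0.986, 0.0]
wrist_force: [1.2, 0.3, 0.4]
grip_width: 0.0098
```

Run:
```python
from plan import *
W=DOWN(np.radians(71.0))
plan([([.5866,.3147,.109],W,'near')])
```

```text
near travel [0.004, -0.003, 0.366] rot [0.0002, 0.0003, -0.0001]
end [0.5866 0.3147 0.109 ]
```

Request:
apply_moves:
  deltas:
    - {"fingers": 4,"travel": [0,0,0.12],"rot": [0.0002,0.0003,0]}
    - {"fingers": 4,"travel": [0.004,-0.003,0.24],"rot": [0.0002,0.0003,0]}
    - {"fingers": 4,"travel": [0.004,-0.003,0.366],"rot": [0.0002,0.0003,0]}
    - {"fingers": 4,"travel": [0.004,-0.003,0.366],"rot": [0.0002,0.0003,0]}
    - {"fingers": 4,"travel": [0.004,-0.003,0.366],"rot": [0.0002,0.0003,0]}
    - {"fingers": 4,"travel": [0.004,-0.003,0.366],"rot": [0.0002,0.0003,0]}
    - {"fingers": 4,"travel": [0.004,-0.003,0.366],"rot": [0.0002,0.0003,0]}
    - {"fingers": 4,"travel": [0.004,-0.003,0.366],"rot": [0.0002,0.0003,0]}

```text
time: 53.05
tool_pos: [0.5873, 0.3146, 0.1092]
orientation: [0.0, 0.166, 0.986, 0.0]
wrist_force: [-0.3, -0.3, -0.6]
grip_width: 0.0095
```

Run:
```python
from plan import *
s,d,P,C,H,S,V=masks('scene','sc3.png'); print(s['tool_pos'],(DOWN(np.radians(71.0)).inv()*rot(s)).as_rotvec())
masks('side','sd7.png')
a=cv2.imread('pics/sc3.png')[290:410,380:500]; b=cv2.imread('pics/sd7.png')[110:230,250:370]
cv2.imwrite('pics/c3.png',np.hstack([cv2.resize(i,(400,400),interpolation=cv2.INTER_CUBIC) for i in(a,b)]))
```

```text
[0.58725102 0.31459619 0.10915853] [-0.00041731 -0.00044136  0.00102579]
```

View pics/c3.png

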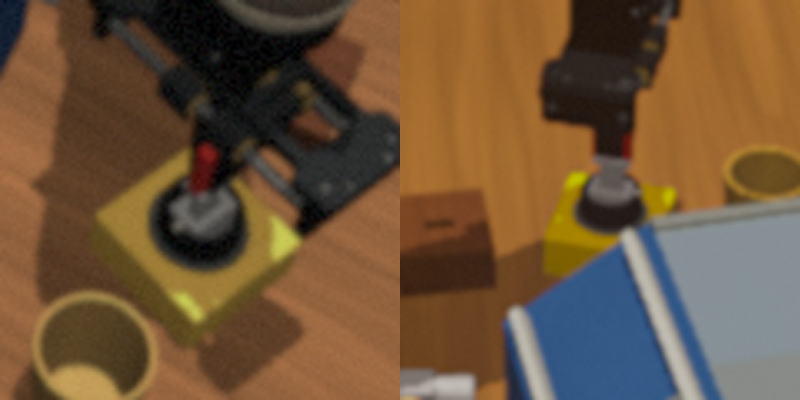

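The blade stands over the knob centre in both views. Probing down slowly.

Request:
apply_moves:
  deltas:
    - {"fingers": 4,"travel": [0.005,0,0],"rot": [0,0,0]}
    - {"fingers": 4,"travel": [0.005,0,0.02],"rot": [0,0,0]}
    - {"fingers": 4,"travel": [0.005,0,0.04],"rot": [0,0,0]}
    - {"fingers": 4,"travel": [0.005,0,0.055],"rot": [0,0,0]}
    - {"fingers": 4,"travel": [0.005,0,0.07],"rot": [0,0,0]}
    - {"fingers": 4,"travel": [0.005,0,0.08],"rot": [0,0,0]}
    - {"fingers": 4,"travel": [0.005,0,0.08],"rot": [0,0,0]}
    - {"fingers": 4,"travel": [0.005,0,0.08],"rot": [0,0,0]}

```text
time: 53.82
tool_pos: [0.5867, 0.3148, 0.1006]
orientation: [0.0, 0.166, 0.986, 0.0]
wrist_force: [1.5, 2.4, -2.4]
grip_width: 0.0094
```

Request:
apply_moves:
  deltas:
    - {"fingers": 4,"travel": [0,0,0.02],"rot": [0,0,0]}
    - {"fingers": 4,"travel": [0,0,0.04],"rot": [0,0,0]}
    - {"fingers": 4,"travel": [0,0,0.06],"rot": [0,0,0]}
    - {"fingers": 4,"travel": [0,0,0.08],"rot": [0,0,0]}
    - {"fingers": 4,"travel": [0,0,0.1],"rot": [0,0,0]}
    - {"fingers": 4,"travel": [0,0,0.12],"rot": [0,0,0]}
    - {"fingers": 4,"travel": [0,0,0.12],"rot": [0,0,0]}
    - {"fingers": 4,"travel": [0,0,0.12],"rot": [0,0,0]}

```text
time: 54.48
tool_pos: [0.5867, 0.3148, 0.0884]
orientation: [-0.0, 0.166, 0.986, 0.0]
wrist_force: [3.0, 4.1, -3.4]
grip_width: 0.0097
```

Request:
apply_moves:
  deltas:
    - {"fingers": 4,"travel": [0,0,0.02],"rot": [0,0,0]}
    - {"fingers": 4,"travel": [0,0,0.035],"rot": [0,0,0]}
    - {"fingers": 4,"travel": [0,0,0.045],"rot": [0,0,0]}
    - {"fingers": 4,"travel": [0,0,0.055],"rot": [0,0,0]}
    - {"fingers": 4,"travel": [0,0,0.06],"rot": [0,0,0]}
    - {"fingers": 4,"travel": [0,0,0.06],"rot": [0,0,0]}
    - {"fingers": 4,"travel": [0,0,0.06],"rot": [0,0,0]}
    - {"fingers": 4,"travel": [0,0,0.06],"rot": [0,0,0]}

```text
time: 55.15
tool_pos: [0.5867, 0.3148, 0.0828]
orientation: [0.0, 0.166, 0.986, 0.0]
wrist_force: [3.6, 3.6, 1.5]
grip_width: 0.0101
```

Run:
```python
from plan import *
s,d,P,C,H,S,V=masks('scene','sc4.png'); print(s['tool_pos'],s['wrist_force'],s['q'].round(2))
m=(np.hypot(P[...,0]-.587,P[...,1]-.3145)<.03)&((H<8)|(H>172))&(S>120)&(P[...,2]>.05); rep('red',P[m])
```

```text
[0.58674661 0.3148054  0.0828149 ] [3.62316306 3.60066277 1.50931399] [ 0.39  0.7   1.58  0.    0.87 -0.84]
red 114 med [0.6004 0.3112 0.1019] lo [0.5913 0.3014 0.0754] hi [0.611  0.3234 0.2191]
```

Request:
apply_moves:
  deltas:
    - {"fingers": 4,"travel": [0,0,0],"rot": [0,0,0.03]}
    - {"fingers": 4,"travel": [0,0,0],"rot": [0,0,0.06]}
    - {"fingers": 4,"travel": [0,0,0],"rot": [0,0,0.09]}
    - {"fingers": 4,"travel": [0,0,0],"rot": [0,0,0.12]}
    - {"fingers": 4,"travel": [0,0,0],"rot": [0,0,0.15]}
    - {"fingers": 4,"travel": [0,0,0],"rot": [0,0,0.18]}
    - {"fingers": 4,"travel": [0,0,0],"rot": [0,0,0.2]}
    - {"fingers": 4,"travel": [0,0,0],"rot": [0,0,0.2]}

```text
time: 55.87
tool_pos: [0.5871, 0.3156, 0.0828]
orientation: [0.0, 0.464, 0.886, 0.001]
wrist_force: [3.8, 8.7, -0.1]
grip_width: 0.0097
```

Request:
apply_moves:
  deltas:
    - {"fingers": 4,"travel": [0,0,0],"rot": [0,0,0.03]}
    - {"fingers": 4,"travel": [0,0,0],"rot": [0,0,0.06]}
    - {"fingers": 4,"travel": [0,0,0],"rot": [0,0,0.09]}
    - {"fingers": 4,"travel": [0,0,0],"rot": [0,0,0.12]}
    - {"fingers": 4,"travel": [0,0,0],"rot": [0,0,0.14]}
    - {"fingers": 4,"travel": [0,0,0],"rot": [0,0,0.16]}
    - {"fingers": 4,"travel": [0,0,0],"rot": [0,0,0.17]}
    - {"fingers": 4,"travel": [0,0,0],"rot": [0,0,0.17]}

```text
time: 56.53
tool_pos: [0.5877, 0.3157, 0.0829]
orientation: [0.0, 0.681, 0.733, 0.002]
wrist_force: [5.7, 9.5, -1.4]
grip_width: 0.0097
```

Run:
```python
from plan import *
s=telemetry.sense(); print(s['tool_pos'],s['wrist_force'],s['wrist_torque'],(DOWN(np.radians(71.0)).inv()*rot(s)).as_rotvec())
```

```text
[0.58773213 0.31565764 0.08292497] [ 5.73750222  9.5144803  -1.43355988] [ 1.85788973 -1.33940179  0.0951047 ] [-3.78407638e-03 -2.77897706e-04  1.16568135e+00]
```

Request:
apply_moves:
  deltas:
    - {"fingers": 4,"travel": [0,0,0],"rot": [0,0,0.008]}
    - {"fingers": 4,"travel": [0,0,0],"rot": [0,0,0.016]}
    - {"fingers": 4,"travel": [0,0,0],"rot": [0,0,0.024]}
    - {"fingers": 4,"travel": [0,0,0],"rot": [0,0,0.028]}
    - {"fingers": 4,"travel": [0,0,0],"rot": [0,0,0.028]}
    - {"fingers": 4,"travel": [0,0,0],"rot": [0,0,0.028]}
    - {"fingers": 4,"travel": [0,0,0],"rot": [0,0,0.028]}
    - {"fingers": 4,"travel": [0,0,0],"rot": [0,0,0.028]}

```text
time: 57.2
tool_pos: [0.5878, 0.3156, 0.0829]
orientation: [0.0, 0.711, 0.703, 0.002]
wrist_force: [7.4, 9.8, -2.0]
grip_width: 0.0098
```

Run:
```python
from plan import *
s=telemetry.sense(); print(s['tool_pos'],s['wrist_force'],s['wrist_torque'],(DOWN(np.radians(71.0)).inv()*rot(s)).as_rotvec())
```

```text
[0.58776878 0.31564363 0.08293399] [ 7.36757608  9.75474758 -1.99933511] [ 1.98008336e+00 -1.46618534e+00  9.33696811e-04] [-3.92066208e-03 -1.59436253e-04  1.25145892e+00]
```

Request:
apply_moves:
  deltas:
    - {"fingers": 15,"travel": [0,0,0],"rot": [0,0,0]}
    - {"fingers": 20,"travel": [0,0,0],"rot": [0,0,0]}
    - {"fingers": 30,"travel": [0,0,0],"rot": [0,0,0]}
    - {"fingers": 40,"travel": [0,0,0],"rot": [0,0,0]}
    - {"fingers": 40,"travel": [0,0,0],"rot": [0,0,0]}
    - {"fingers": 40,"travel": [0,0,0],"rot": [0,0,0]}
    - {"fingers": 40,"travel": [0,0,-0.15],"rot": [0,0,0]}
    - {"fingers": 40,"travel": [0,0,-0.3],"rot": [0,0,0]}

```text
time: 57.87
tool_pos: [0.5861, 0.3144, 0.1123]
orientation: [-0.0, 0.711, 0.703, -0.001]
wrist_force: [0.9, 0.1, 0.4]
grip_width: 0.0398
```

Request:
apply_moves:
  deltas:
    - {"fingers": 40,"travel": [0,0,-0.3],"rot": [0,0,0]}
    - {"fingers": 40,"travel": [0,0,-0.6],"rot": [0,0,0]}
    - {"fingers": 40,"travel": [0,0,-0.95],"rot": [0,0,0]}
    - {"fingers": 40,"travel": [0,0,-0.95],"rot": [0,0,0]}
    - {"fingers": 40,"travel": [0,0,-0.95],"rot": [0,0,0]}
    - {"fingers": 40,"travel": [0,0,-0.95],"rot": [0,0,0]}
    - {"fingers": 40,"travel": [0,0,-0.95],"rot": [0,0,0]}
    - {"fingers": 40,"travel": [0,0,-0.95],"rot": [0,0,0]}

```text
time: 58.53
tool_pos: [0.5862, 0.3145, 0.2063]
orientation: [-0.0, 0.711, 0.703, -0.001]
wrist_force: [1.0, 0.5, -0.5]
grip_width: 0.0398
```

Run:
```python
from plan import *
s,d,P,C,H,S,V=masks('wrist','w13.png'); print(s['time'],s['tool_pos'],s['wrist_force'])
z=P[...,2]; red=(d>0)&((H<6)|(H>174))&(S>150)&(V>50)&(np.hypot(P[...,0]-.587,P[...,1]-.3145)<.03)&(z>.07)
top=np.percentile(z[red],95); print('top',top); rect('keytop',P[red&(z>top-.003)])
masks('side','sd8.png'); 
Cs=pts('side',viewer.grab_frame('side')[1])
cv2.imwrite('pics/c4.png',np.hstack([cv2.resize(cv2.imread('pics/w13.png'),(400,300)),cv2.resize(cv2.imread('pics/sd8.png'),(400,300))]))
```

```text
58.5333 [0.58621782 0.31450329 0.20633266] [ 1.03482207  0.52659059 -0.46895083]
top 0.11378959540110291
keytop 502 c [587.8 314.2] size [30.3  9.5] ang 89.16 z 0.1127
```

View pics/c4.png

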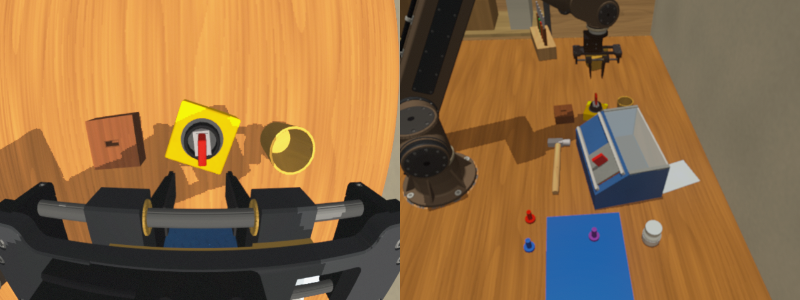

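The key is seated (top at 0.1127 m, 0.112 m expected) and has turned about 72° clockwise. The shutter is shut and the bystanders are untouched.

```bash
python3 -c "
from h import *
print(env.sign_off())"
```

```text
the job is handed in; nothing more can be done
None
```

I opened the shutter to about 0.132 m and put the three steel stakes on the bench (only three were there) through the port, releasing each below the rim. I then shut the shutter against its stop, pushed the key home in the switch and turned it clockwise. The job is handed in; sign-off gives no verdict.

- **Stakes:** in the wrist picture before shutting, all three were inside, two standing and one on its side. No steel stake remained on the bench, and no rim contact showed in the forces logged during lowering.
- **Shutter:** the handle centre lined up with the port within about 1 mm and no orange rim was visible. I measured this right after shutting; the last picture still shows it shut.
- **Key:** its top is at 0.1127 m, against 0.112 m expected when seated. It has turned about 72° (1.25 rad), so allowing for the 0.1 rad play the switch should be at 1.15 rad or more. I did not feel a clear stop torque, so "at its stop" comes from the angle alone.
- **Bystanders:** the hammer, jar and cup look unmoved in the pictures, though I did not measure them. The gripper is clear of everything.

No check failed. The camera's position readings differed by about 1 mm between opposite viewing sides, so I averaged them.

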